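Check the power-cut lights and count the faulty ones

ROBOT

A 6-joint arm with a two-finger parallel gripper is mounted at the origin on the work surface. World frame = base frame: x ahead of the robot, y to its left, z up, the work surface at z = 0. Lengths are in m, angles in rad, forces in N, time in s.
With the tool pointing down it reaches from about 0.35 to 0.975 m from the base axis. Payload 4.9 kg.
Tool frame: the origin (TCP) lies at the very end of the fingers, on their centre line; the grasp point (between the pads) lies 19 mm behind it; z points along the fingers, x is the direction in which the jaws open and shut, and the axes are right-handed (so a half turn about z gives the same grasp; the last joint's range is limited). The gripper opens to 85 mm and grips with 20 to 120 N. Pads are 22 mm wide; open, the fingers measure 114 mm over their backs; the gripper's body (76 mm by 85 mm) begins 54 mm behind the grasp point. The pads swing forward as they close: fully open they stand 13 mm farther back than shut.
Start: joints at [1.046, 0.053, 1.613, -0, 1.476, -0.119], TCP at [0.247, 0.574, 0.231] pointing down, gripper open.
Joint ranges: [-3.01, 3.01], [-1.01, 2.22], [0.06, 2.58], [-1.02, 4.17], [0.09, 2.62], [-3.14, 3.14]. Speed limits (rad/s): [2.57, 2.57, 3.14, 3.14, 3.14, 3.14].

INTERFACE

Orientations are given as a unit quaternion [w, x, y, z].
In Python, from plant import * gives the robot as it stands.
- The arm moves only by the shell command python3 -m inch 'ROWS'. ROWS is text: rows parted by semicolons, each of 7 numbers parted by spaces: the shift along the tool's x, y, z in m, then the turn, a rotation vector about the tool's x, y, z in rad, then the closure, from 0 (fully open) to 1 (shut). A call has 1 to 10 rows; each row shifts and turns the commanded pose from where the row before left it, along the tool's axes as they then stand; what a row does not reach is not made up. A row lasts 1/12 s, in which the tool goes at most 41.7 mm and 7.16 degrees, less where a joint would pass 70% of its speed; a pose out of reach is approached as far as the arm can. A call with a gripper value outside its range is refused whole. The fingers move at their own pace and stop on an object; the grip force is fixed at half the most. Time passes only in rows, so rows that do not move let the fingers close. It gives the time, the measured TCP pose, the force and the opening at its end, in the units of the state.
- state(): the state, without advancing time (a new reading comes with each control period).
- grab_frame(name): name is "scene" or "top" or "wrist"; returns the picture (480x640x3 uint8, blue, green, red); there is no depth.
- camera_info(name): a dict with "vertical_fov" (degrees; the focal length in pixels is half the picture's height over the tangent of half this angle, whatever the lens; pixels are square), "cx", "cy" (the principal point, pixels), "origin" and "rotation" of the camera in the world. Camera axes: x right, y down, z forward; pixel columns grow to the right and rows downward; lengths in m; the calibration is good to about 2 mm. A picture is of the moment at which its call begins: read the wrist's pose just before it. camera_info takes no time and is no camera call; for the wrist camera it gives the pose at the moment of the call.
- job_done(): hands the job in, once; it reports no verdict.
The state is a dict: "time": time; "joint_pos": joint angles; "joint_vel": joint speeds; "joint_efforts": joint torques, N m; "tool_pos": TCP position; "tool_rot": TCP orientation; "contact_force": force on the tool from outside, world axes, zero at the start; "ft_torque": the same for the moment, N m; "gripper_width": opening from 0.0 (shut) to 1.0 (fully open).
Only numpy, scipy, OpenCV 4.12 (cv2) and the standard library are available. Lean on these libraries where they do the work, as an engineer would, in place of code of your own. Each camera call takes 0.05 s, during which the arm holds its last target.

TASK

Take any birch block out of the steel repair tray and put it down on the shelf. Click the button of every push light on the shelf to find out which ones fail to stay down: set each of those side by side on the floor of the tray, and leave the good ones standing on the shelf, outside the tray, with their buttons latched down. Roll the knurled thumbwheel of the counting dial forward one click for each faulty light, so that its pointer shows how many there are. Don't disturb the other things on the shelf.

Things in the scene. Friction and masses are not known exactly. Their poses are not given: they have to be found in the camera images.
- lamp_a: A battery push light standing on the shelf: white plastic block 100 (x) by 50 (y) by 34 (z) mm, about 160 g, all of them alike from outside (4 to 6 are there); round grey push button of 36 mm diameter in the middle of its top face, whose top stands 46 mm over the underside when out and 37 mm when fully pressed. Origin: centre of the underside, z up through the button.
- lamp_a_button (a joint): Button of lamp_a: 0 = out, 0.009 m = fully pressed, which takes about 3 N. In a sound light it clicks over part way down and stays down by itself (7 to 9 mm in); in a faulty one it springs back when let go, but once clicked it rests 3 to 4 mm in. 2 or 3 of the lights are faulty, which can only be found by pressing. All start at 0.
- lamp_b: A battery push light standing on the shelf: white plastic block 100 (x) by 50 (y) by 34 (z) mm, about 160 g, all of them alike from outside (4 to 6 are there); round grey push button of 36 mm diameter in the middle of its top face, whose top stands 46 mm over the underside when out and 37 mm when fully pressed. Origin: centre of the underside, z up through the button.
- lamp_b_button (a joint): Button of lamp_b: 0 = out, 0.009 m = fully pressed, which takes about 3 N. In a sound light it clicks over part way down and stays down by itself (7 to 9 mm in); in a faulty one it springs back when let go, but once clicked it rests 3 to 4 mm in. 2 or 3 of the lights are faulty, which can only be found by pressing. All start at 0.
- lamp_c: A battery push light standing on the shelf: white plastic block 100 (x) by 50 (y) by 34 (z) mm, about 160 g, all of them alike from outside (4 to 6 are there); round grey push button of 36 mm diameter in the middle of its top face, whose top stands 46 mm over the underside when out and 37 mm when fully pressed. Origin: centre of the underside, z up through the button.
- lamp_c_button (a joint): Button of lamp_c: 0 = out, 0.009 m = fully pressed, which takes about 3 N. In a sound light it clicks over part way down and stays down by itself (7 to 9 mm in); in a faulty one it springs back when let go, but once clicked it rests 3 to 4 mm in. 2 or 3 of the lights are faulty, which can only be found by pressing. All start at 0.
- lamp_d: A battery push light standing on the shelf: white plastic block 100 (x) by 50 (y) by 34 (z) mm, about 160 g, all of them alike from outside (4 to 6 are there); round grey push button of 36 mm diameter in the middle of its top face, whose top stands 46 mm over the underside when out and 37 mm when fully pressed. Origin: centre of the underside, z up through the button.
- lamp_d_button (a joint): Button of lamp_d: 0 = out, 0.009 m = fully pressed, which takes about 3 N. In a sound light it clicks over part way down and stays down by itself (7 to 9 mm in); in a faulty one it springs back when let go, but once clicked it rests 3 to 4 mm in. 2 or 3 of the lights are faulty, which can only be found by pressing. All start at 0.
- lamp_e: A battery push light standing on the shelf: white plastic block 100 (x) by 50 (y) by 34 (z) mm, about 160 g, all of them alike from outside (4 to 6 are there); round grey push button of 36 mm diameter in the middle of its top face, whose top stands 46 mm over the underside when out and 37 mm when fully pressed. Origin: centre of the underside, z up through the button.
- lamp_e_button (a joint): Button of lamp_e: 0 = out, 0.009 m = fully pressed, which takes about 3 N. In a sound light it clicks over part way down and stays down by itself (7 to 9 mm in); in a faulty one it springs back when let go, but once clicked it rests 3 to 4 mm in. 2 or 3 of the lights are faulty, which can only be found by pressing. All start at 0.
- lamp_f: A battery push light standing on the shelf: white plastic block 100 (x) by 50 (y) by 34 (z) mm, about 160 g, all of them alike from outside (4 to 6 are there); round grey push button of 36 mm diameter in the middle of its top face, whose top stands 46 mm over the underside when out and 37 mm when fully pressed. Origin: centre of the underside, z up through the button.
- lamp_f_button (a joint): Button of lamp_f: 0 = out, 0.009 m = fully pressed, which takes about 3 N. In a sound light it clicks over part way down and stays down by itself (7 to 9 mm in); in a faulty one it springs back when let go, but once clicked it rests 3 to 4 mm in. 2 or 3 of the lights are faulty, which can only be found by pressing. All start at 0.
- tray: Repair tray: fixed open steel tray, 170 (x) by 280 (y) by 30 (z) mm outside, walls and floor 4 mm thick; to the robot's left or right. Origin: centre of the underside. Holds three lights side by side along its y.
- dial: Plastic counting dial, fixed, across from the tray: plate 12 mm thick, x -35 to +100, y -85 to +85 mm, with a flat knurled thumbwheel on an upright axis. Origin: under the plate on that axis; x points away from the robot, so the rim sticks out past the plate's -x side. Behind the wheel four ticks with 0, 1, 2, 3 dots at -43, -14, 14, 43 degrees from x (counter-clockwise from above positive).
- dial_axis (a point): Point on the wheel's axis at mid-height of its rim, 29 mm above the shelf. The rim reaches from 14 to 44 mm above the shelf; radius 50 mm, 54 mm over the 24 upright knurl ridges.
- dial_wheel (a joint): Wheel angle, rad: starts at 0 (black pointer bar on top at the dotless tick); one click = 0.5, so 0.5, 1.0, 1.5 = 1, 2, 3 dots; stops just past both ends. Grows counter-clockwise from above: the robot-side edge moves to the dial's -y (robot's right), 25 mm a click. Past half way it snaps to the next click (about 0.08 N m); turns back too.
- bead_bar: Bystander: orange acrylic bar with a row of beads, 22 (x) by 150 (y) by 30 mm, loose. Origin: centre of underside.
- block_1: Birch cube 40 mm, 50 g, loose, left lying in the repair tray at the start (sometimes absent). Origin: centre of underside.
- block_2: Birch block 32 (x) by 60 (y) by 32 mm high, 50 g, loose, left lying in the repair tray at the start (sometimes absent). Origin: centre of underside.
- block_3: Bystander: birch block 45 by 45 by 24 mm high, loose. Origin: centre of underside.
- mirror: Bystander: steel standing mirror 150 mm wide, 185 mm high, on a foot 90 by 120 mm, loose. Origin: centre of underside.
- canister: Bystander: empty glass canister with shut hinged lid, diameter 100, height 150 mm, loose. Origin: centre of underside.
- tumbler: Bystander: steel tumbler, diameter 72, height 100 mm, loose. Origin: centre of underside.
- masala_jar: Bystander: amber glass jar, diameter 60, height 110 mm, loose. Origin: centre of underside.
Mind the look-alikes: they are no part of the job. Of the things shaped like the dial, the white one is meant.

How it is judged:
By the outcome, as a careful person would: the job done as asked, in the order asked, and still so for the second after the job is handed in, with the robot touching nothing.
Of lamp_a, lamp_c, lamp_d only 2 to 3 are there at a start; the rules pass over those that are not, and their reading is None.
Of lamp_b, lamp_e, lamp_f only 2 to 3 are there at a start; the rules pass over those that are not, and their reading is None.
Of block_1, block_2 only 1 to 2 are there at a start; the rules pass over those that are not, and their reading is None.
At some moment in a run one of lamp_a, lamp_b, lamp_c, lamp_d, lamp_e, lamp_f may be knocked a few centimetres aside while the robot is not near it.
Once in a run the grip may slacken for a moment while it holds something.
It also fails if it takes over 210 s, if anything falls off the work surface, if the arm or the gripper's body presses on something with over 40 N, if the wrist force passes 120 N, or if a joint passes its speed limit or range.

## Working session

There is one attempt and no reset: what is moved stays moved. The work goes in short steps, Python scripts to look and compute and a shell command to move; the robot and the scene stay as the last step left them, time stands still between calls to the robot, and variables do not carry over. Pictures are saved under pics/ and viewed, and the job is handed in when it is done.

```bash
ls; mkdir -p pics; python3 - <<'E'
from plant import *
import cv2
s=state();print(s)
for n in ("scene","top","wrist"):
    i=camera_info(n);print(n,i)
    cv2.imwrite(f"pics/{n}0.png",grab_frame(n))
E
```

```text
pics
{'time': 0.0, 'joint_pos': array([ 1.04599339e+00,  5.33593710e-02,  1.61426970e+00, -1.04986746e-05,
        1.47601056e+00, -1.18977597e-01]), 'joint_vel': array([-3.07231237e-04,  2.57875392e-05,  8.63838699e-04,  3.64672062e-04,
        1.75550396e-03, -7.69750352e-04]), 'joint_efforts': array([ 4.30131086e-04, -3.93668747e+01, -3.70182180e+01,  1.01206992e-04,
        6.67060143e-03,  2.19800604e-06]), 'tool_pos': array([0.24641442, 0.57370329, 0.23007598]), 'tool_rot': array([ 4.62263429e-04,  8.35097244e-01,  5.50101396e-01, -9.13162557e-04]), 'contact_force': array([-1.48893127,  0.4942282 , -1.02033462]), 'ft_torque': array([ 0.00749174, -0.0579587 , -0.02303661]), 'gripper_width': 1.0002937899246906}
scene {'vertical_fov': 48.63215648803285, 'cx': 315.8143787614187, 'cy': 243.1584773538454, 'origin': array([ 1.13852954, -0.14273364,  0.93482636]), 'rotation': array([-0.25100899,  0.74548833,  0.58784999, -0.18887568])}
top {'vertical_fov': 49.38622605888092, 'cx': 318.64498456384894, 'cy': 242.53255335338184, 'origin': array([0.20622729, 0.00323427, 1.38836932]), 'rotation': array([ 0.07512098, -0.69257936,  0.71352938, -0.07460892])}
wrist {'vertical_fov': 62.493562464387544, 'cx': 324.9477416044854, 'cy': 235.31584225548497, 'origin': array([0.1725287 , 0.60544856, 0.37256684]), 'rotation': array([0.13287859, 0.82456778, 0.54307742, 0.08659198])}
```

View pics/top0.png

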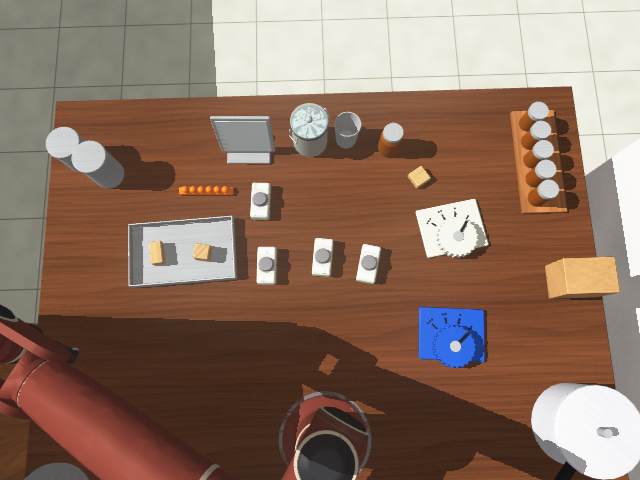

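View pics/scene0.png

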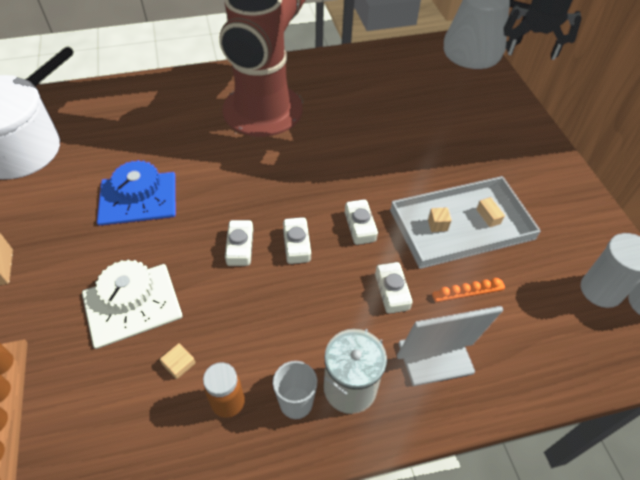

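View pics/wrist0.png

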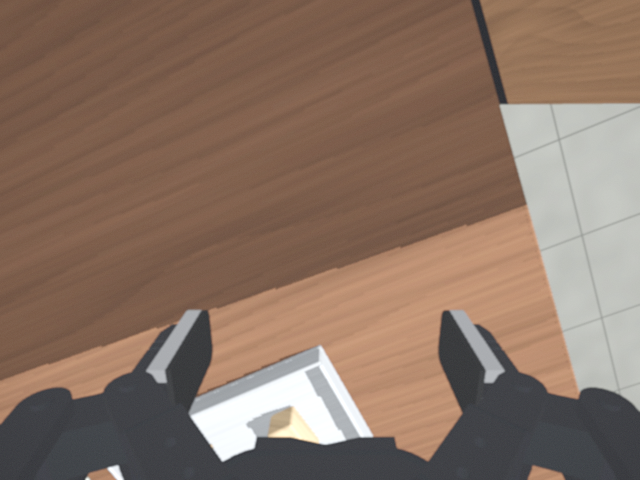

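```bash
cat > h.py <<'E'
import numpy as np, cv2
from scipy.spatial.transform import Rotation as R
from plant import *
def cam(n):
    i=camera_info(n); w,x,y,z=i["rotation"]
    return dict(f=240/np.tan(np.radians(i["vertical_fov"])/2),c=np.array([i["cx"],i["cy"]]),o=np.array(i["origin"]),R=R.from_quat([x,y,z,w]).as_matrix())
def px2w(c,p,z):
    d=c["R"]@np.r_[(np.array(p,float)-c["c"])/c["f"],1]
    return c["o"]+d*(z-c["o"][2])/d[2]
def w2px(c,P):
    q=(np.atleast_2d(P)-c["o"])@c["R"]
    return q[:,:2]/q[:,2:]*c["f"]+c["c"]
def box(x,y,yaw,a,b,z):
    co,si=np.cos(yaw),np.sin(yaw)
    return np.array([[x+co*u-si*v,y+si*u+co*v,z] for u,v in((-a/2,-b/2),(a/2,-b/2),(a/2,b/2),(-a/2,b/2))])
def crop(img,x0,y0,x1,y1,k,name):
    cv2.imwrite("pics/"+name,cv2.resize(img[y0:y1,x0:x1],None,fx=k,fy=k,interpolation=cv2.INTER_CUBIC))
E
python3 - <<'E'
from h import *
t=cv2.imread("pics/top0.png"); s=cv2.imread("pics/scene0.png")
crop(t,115,170,315,300,4,"tc1.png"); crop(t,300,160,500,310,4,"tc2.png")
crop(s,200,170,400,320,4,"sc1.png"); crop(s,380,170,540,290,5,"sc2.png")
c=cam("top");k=cam("scene")
for n,a,b in (("lampA",(260,199),None),("B",(266,264),0),("C",(322,256),0),("D",(369,263),0)):
    print(n,px2w(c,a,.046))
for n,a in (("A",(394,282)),("B",(361,216)),("C",(296,234)),("D",(238,237))): print(n,px2w(k,a,.046))
print(px2w(c,(459,236),.05),px2w(k,(123,282),.05))
E
```

```text
lampA [0.61938356 0.15351157 0.046     ]
B [0.44222939 0.13887128 0.046     ]
C [ 0.459051   -0.00779877  0.046     ]
D [ 0.43680017 -0.12973405  0.046     ]
A [0.62835239 0.15393314 0.046     ]
B [0.45089322 0.13874697 0.046     ]
C [ 0.46696357 -0.00921138  0.046     ]
D [ 0.44706041 -0.12935145  0.046     ]
[ 0.50088753 -0.36916655  0.05      ] [ 0.50877838 -0.36497149  0.05      ]
```

View pics/tc1.png

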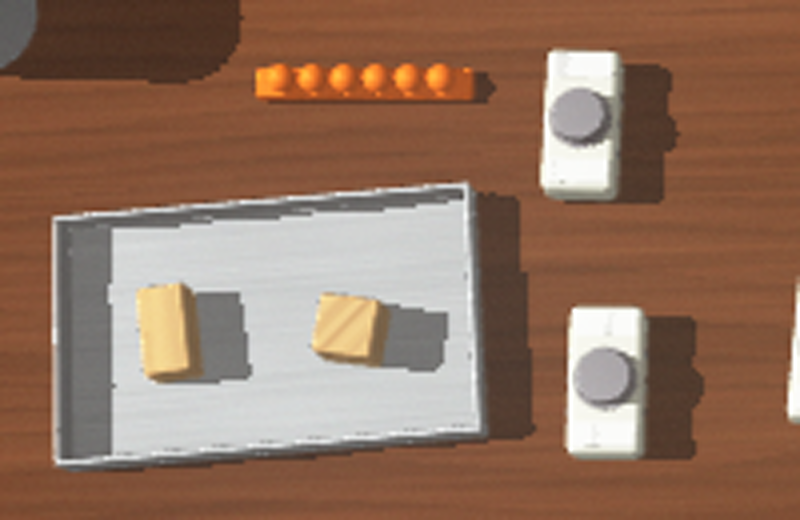

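View pics/tc2.png

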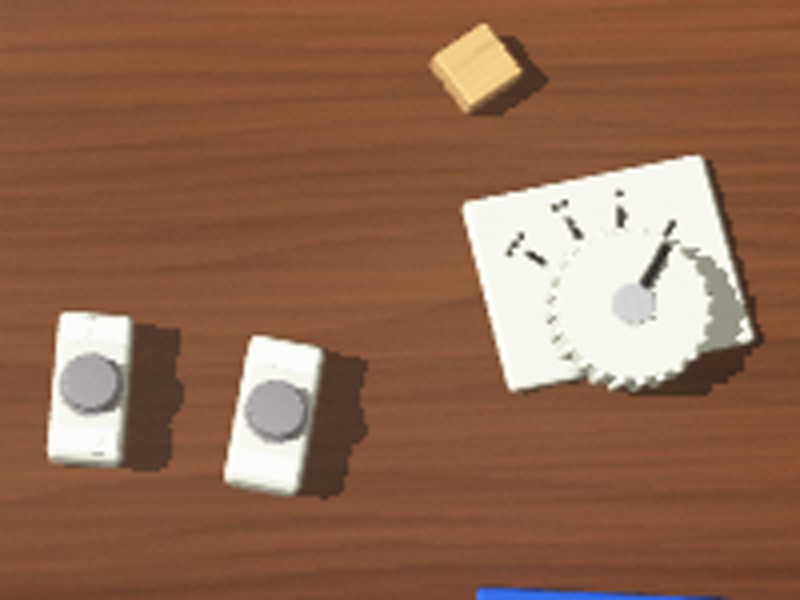

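View pics/sc1.png

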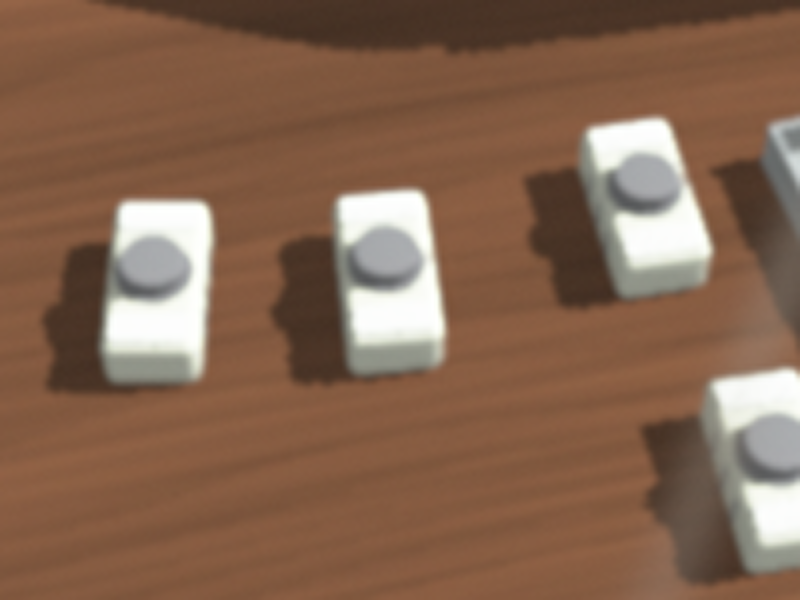

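View pics/sc2.png

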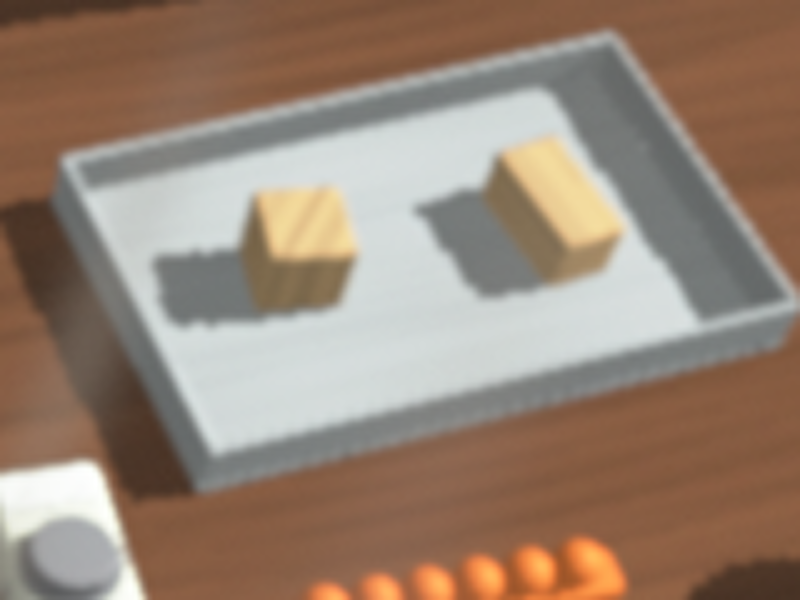

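```bash
cat >> h.py <<'E'
from scipy.optimize import least_squares
def tri(obs,z=None):
    # obs: list of (cam,px); returns xyz
    f=lambda P:np.concatenate([(w2px(c,P if z is None else np.r_[P,z])[0]-p) for c,p in obs])
    r=least_squares(f,[.5,0,.04] if z is None else [.5,0]); return r.x, np.abs(r.fun).max()
def comps(img,m,amin,amax):
    n,l,st,ce=cv2.connectedComponentsWithStats(m.astype(np.uint8))
    return [(ce[i],st[i,4],(l==i)) for i in range(1,n) if amin<st[i,4]<amax]
E
python3 - <<'E'
from h import *
T=cv2.imread("pics/top0.png"); S=cv2.imread("pics/scene0.png")
c=cam("top");k=cam("scene")
def fit(px,cm,a,b,z):
    px=np.array(px,float)
    def f(v):
        q=w2px(cm,box(*v,a,b,z)); return (q-px).ravel()
    w=[px2w(cm,p,z) for p in px]; m=np.mean(w,0); d=(w[1]-w[0])[:2]
    r=least_squares(f,[m[0],m[1],np.arctan2(d[1],d[0])]); return r.x,np.abs(r.fun).max()
o=np.array([115,170]);g=lambda x,y:((x+.5)/4-.5+o[0],(y+.5)/4-.5+o[1])
# tray corners order (-x,-y),(+x,-y),(+x,+y),(-x,+y)
print("tray top",fit([g(484,436),g(468,184),g(53,218),g(57,465)],c,.17,.28,.03))
o2=np.array([380,170]);h=lambda x,y:((x+.5)/5-.5+o2[0],(y+.5)/5-.5+o2[1])
print("tray scene",fit([h(65,157),h(203,460),h(797,297),h(615,32)],k,.17,.28,.03))
# blocks: top faces (top cam)
print("cube top",fit([g(372,366),g(388,297),g(322,293),g(311,352)],c,.04,.04,.044))
print("cube scene",fit([h(260,190),h(268,257),h(355,255),h(338,187)],k,.04,.04,.044))
print("b2 top",fit([g(193,376),g(185,285),g(138,289),g(150,381)],c,.06,.032,.036))
print("b2 scene",fit([h(500,155),h(570,250),h(622,232),h(552,138)],k,.06,.032,.036))
E
```

```text
tray top (array([0.48778787, 0.36576719, 0.05133435]), np.float64(0.7800899289069321))
tray scene (array([0.48890548, 0.36745929, 0.05409903]), np.float64(1.5269420350333291))
cube top (array([ 0.48134808,  0.30776587, -0.18116789]), np.float64(1.2381475188627178))
cube scene (array([ 0.483358  ,  0.31099305, -0.21490006]), np.float64(1.4523421664110288))
b2 top (array([0.48281329, 0.42963332, 0.12578839]), np.float64(0.9195742676414227))
b2 scene (array([0.48769934, 0.43273732, 0.12852351]), np.float64(1.329360836292551))
```

```bash
cat >> h.py <<'E'
def lampfit(T,S,guess,press=0.0,show=None):
    """fit lamp pose from button-grey centroid(both cams) and yaw from white mask in top"""
    c=cam("top");k=cam("scene"); obs=[];yaw=[]
    for cm,I in((c,T),(k,S)):
        p=w2px(cm,[guess[0],guess[1],.046])[0]
        hsv=cv2.cvtColor(I,cv2.COLOR_BGR2HSV)
        yy,xx=np.mgrid[:480,:640]; near=np.hypot(xx-p[0],yy-p[1])<12
        m=(hsv[...,2]>85)&(hsv[...,2]<185)&(hsv[...,1]<55)&near
        cs=comps(I,cv2.morphologyEx(m.astype(np.uint8),cv2.MORPH_OPEN,np.ones((3,3))),20,600)
        if not cs: continue
        b=max(cs,key=lambda q:q[1]); obs.append((cm,b[0]))
        near=np.hypot(xx-p[0],yy-p[1])<34
        w=((hsv[...,2]>150)&(hsv[...,1]<45)&near)|b[2]
        cs=comps(I,w,100,3000)
        cs=[q for q in cs if q[2][int(b[0][1]),int(b[0][0])]]
        if cs:
            cnt,_=cv2.findContours(cs[0][2].astype(np.uint8),0,2)
            r=cv2.minAreaRect(max(cnt,key=cv2.contourArea)); bx=cv2.boxPoints(r)
            W=[px2w(cm,q,.03)[:2] for q in bx]
            e=[W[1]-W[0],W[2]-W[1]]; e=max(e,key=np.linalg.norm)
            a=np.arctan2(e[1],e[0]); yaw.append((a+np.pi/2)%np.pi-np.pi/2)
    return [px2w(o[0],o[1],.044)[:2].round(4) for o in obs],tri(obs,.044)[0].round(4),np.round(yaw,3)
E
python3 - <<'E'
from h import *
T=cv2.imread("pics/top0.png"); S=cv2.imread("pics/scene0.png")
for n,g in dict(A=(.622,.154),B=(.446,.139),C=(.463,-.008),D=(.44,-.13)).items(): print(n,*lampfit(T,S,g))
E
```

```text
A [array([0.6198, 0.15  ]), array([0.6273, 0.1512])] [0.6244 0.1511] [-0.009 -0.079]
B [array([0.442 , 0.1348]), array([0.4494, 0.1353])] [0.4456 0.1354] [-0.012 -0.047]
C [array([ 0.4594, -0.0121]), array([ 0.4671, -0.012 ])] [ 0.4633 -0.0119] [-0.116 -0.139]
D [array([ 0.4386, -0.1323]), array([ 0.4459, -0.1324])] [ 0.4422 -0.1324] [-0.222 -0.193]
```

```bash
cat >> h.py <<'E'
def go(x,y,z,psi=None,n=None):
    """print the tool-frame rows from the measured pose to target (turn first, then shift)"""
    s=state(); w,a,b,d=s["tool_rot"]; Rm=R.from_quat([a,b,d,w]); M=Rm.as_matrix()
    cur=np.arctan2(M[1,0],M[0,0])
    t=0 if psi is None else (np.radians(psi)-cur+np.pi/2)%np.pi-np.pi/2
    tilt=np.degrees(np.arccos(-M[2,2]))
    print("t",round(s["time"],2),"pos",s["tool_pos"].round(4),"psi",np.degrees(cur).round(1),"tilt",tilt.round(2),"F",s["contact_force"].round(1),"w",round(s["gripper_width"],3))
    new=cur+t; tx=np.array([np.cos(new),np.sin(new),0]); ty=np.array([np.sin(new),-np.cos(new),0])
    D=np.array([x,y,z])-s["tool_pos"]
    L=np.array([D@tx,D@ty,-D[2]]); 
    n=n or max(1,int(np.ceil(np.linalg.norm(L)/.04)))
    print("turn tool z",round(-t,4),"j6",s["joint_pos"][5].round(2),"| shift",L.round(4),"n",n,"each",(L/n).round(4))
    # exact tool-down correction
    Rt=np.c_[tx,ty,[0,0,-1]]; rv=R.from_matrix(M.T@Rt).as_rotvec(); print("full rotvec",rv.round(4))
E
python3 -c "
from h import *
go(.482,.309,.13,78.5)"
```

```text
t 0.15 pos [0.2465 0.5738 0.2303] psi 66.7 tilt 0.1 F [ 0.4 -0.3  0.3] w 1.005
turn tool z -0.2051 j6 -0.12 | shift [-0.2125  0.2836  0.1003] n 10 each [-0.0213  0.0284  0.01  ]
full rotvec [-0.0004  0.0016 -0.2051]
```

```bash
python3 -m inch '0 0 0 0 0 -0.1025 0;0 0 0 0 0 -0.1025 0;-0.0213 0.0284 0.01 0 0 0 0;-0.0213 0.0284 0.01 0 0 0 0;-0.0213 0.0284 0.01 0 0 0 0;-0.0213 0.0284 0.01 0 0 0 0;-0.0213 0.0284 0.01 0 0 0 0;-0.0213 0.0284 0.01 0 0 0 0;-0.0213 0.0284 0.01 0 0 0 0;-0.0213 0.0284 0.01 0 0 0 0'
python3 -m inch '-0.0213 0.0284 0.01 0 0 0 0;-0.0213 0.0284 0.01 0 0 0 0;0 0 0 0 0 0 0'
python3 - <<'E'
from h import *
go(.482,.309,.012,78.5)
cv2.imwrite("pics/w1.png",grab_frame("wrist"))
c=cam("wrist"); print(w2px(c,[[.482,.309,.044],[.485,.431,.036]]))
E
```

```text
time: 0.98
tool_pos: [0.436, 0.3604, 0.1506]
tool_rot: [-0.0, 0.774, 0.633, -0.0]
contact_force: [1.0, -0.4, -0.2]
gripper_width: 0.999
time: 1.23
tool_pos: [0.4844, 0.3041, 0.1287]
tool_rot: [0.001, 0.776, 0.631, -0.002]
contact_force: [-0.3, -0.8, -1.7]
gripper_width: 0.998
t 1.23 pos [0.4844 0.3041 0.1287] psi 78.2 tilt 0.24 F [-0.3 -0.8 -1.7] w 0.998
turn tool z -0.0056 j6 -0.93 | shift [ 0.0043 -0.0034  0.1167] n 3 each [ 0.0014 -0.0011  0.0389]
full rotvec [-0.0014  0.004  -0.0056]
[[329.73690821 241.17124247]
 [526.16988499 202.97221677]]
```

View pics/w1.png

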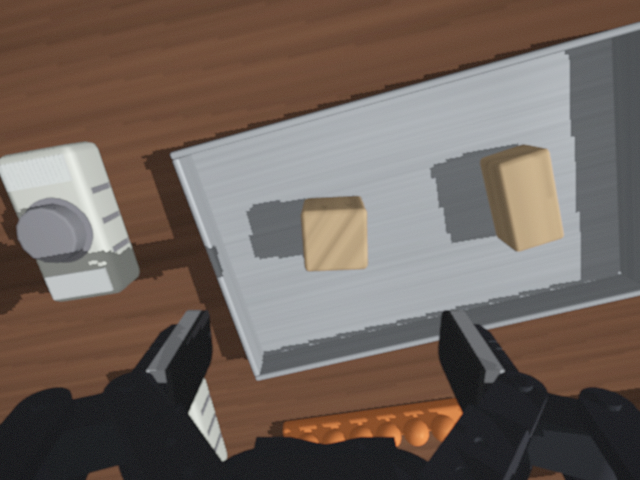

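```bash
python3 - <<'E'
from h import *
c=cam("wrist")
print(px2w(c,(335,231),.044),px2w(c,(520,197),.036))
go(.482,.309,.012,78.5)
E
```

```text
[0.47627858 0.31342076 0.044     ] [0.48047113 0.42751463 0.036     ]
t 1.28 pos [0.4832 0.3063 0.1296] psi 78.2 tilt 0.18 F [-0.1  0.6 -0.2] w 0.999
turn tool z -0.0047 j6 -0.93 | shift [ 0.0024 -0.0017  0.1176] n 3 each [ 0.0008 -0.0006  0.0392]
full rotvec [-0.0024  0.002  -0.0047]
```

```bash
python3 -m inch '0.002 0.003 0.035 0 0 0 0;0.001 0.001 0.035 0 0 0 0;0 0 0.03 0 0 0 0;0 0 0.016 0 0 0 0;0 0 0 0 0 0 1;0 0 0 0 0 0 1;0 0 0 0 0 0 1;0 0 0 0 0 0 1;0 0 0 0 0 0 1;0 0 0 0 0 0 1'; python3 -m inch '0 0 0 0 0 0 1;0 0 0 0 0 0 1;0 0 -0.02 0 0 0 1;0 0 -0.03 0 0 0 1;0 0 -0.03 0 0 0 1; 0 0 -0.03 0 0 0 1'
python3 -c "
from h import *
go(.60,-.05,.13,90)
cv2.imwrite('pics/w2.png',grab_frame('wrist'))"
```

```text
time: 2.12
tool_pos: [0.4889, 0.3121, 0.0181]
tool_rot: [0.0, 0.774, 0.633, 0.002]
contact_force: [-0.5, 1.0, 5.4]
gripper_width: 0.46
time: 2.62
tool_pos: [0.4866, 0.3108, 0.1266]
tool_rot: [-0.0, 0.774, 0.633, -0.0]
contact_force: [1.0, 0.0, -0.2]
gripper_width: 0.453
t 2.62 pos [0.4866 0.3108 0.1266] psi 78.5 tilt 0.02 F [ 1.   0.  -0.2] w 0.453
turn tool z -0.2009 j6 -0.93 | shift [-0.3608  0.1134 -0.0034] n 10 each [-0.0361  0.0113 -0.0003]
full rotvec [-4.000e-04  2.000e-04 -2.009e-01]
```

View pics/w2.png

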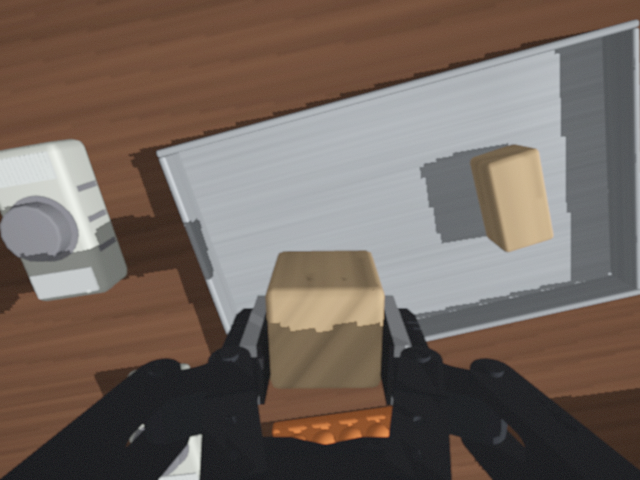

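```bash
python3 -m inch '0 0 0 0 0 -0.1 1;0 0 0 0 0 -0.1 1;-0.036 0.0113 0 0 0 0 1;-0.036 0.0113 0 0 0 0 1;-0.036 0.0113 0 0 0 0 1;-0.036 0.0113 0 0 0 0 1;-0.036 0.0113 0 0 0 0 1;-0.036 0.0113 0 0 0 0 1;-0.036 0.0113 0 0 0 0 1;-0.036 0.0113 0 0 0 0 1'
python3 -m inch '-0.036 0.0113 0 0 0 0 1;-0.036 0.0113 0 0 0 0 1;0 0 0 0 0 0 1;0 0 0 0 0 0 1'
python3 - <<'E'
from h import *
go(.60,-.05,.016,90)
T=grab_frame("top");cv2.imwrite("pics/t3.png",T)
cv2.imwrite('pics/w3.png',grab_frame('wrist'))
E
```

```text
time: 3.5
tool_pos: [0.5775, 0.0211, 0.1257]
tool_rot: [0.0, 0.707, 0.707, 0.0]
contact_force: [0.5, 0.1, -0.6]
gripper_width: 0.454
time: 3.83
tool_pos: [0.6001, -0.0509, 0.1256]
tool_rot: [0.0, 0.709, 0.706, 0.0]
contact_force: [0.3, 0.8, -1.2]
gripper_width: 0.459
t 3.83 pos [ 0.6001 -0.0509  0.1256] psi 89.8 tilt 0.03 F [ 0.3  0.8 -1.2] w 0.459
turn tool z -0.0042 j6 -1.77 | shift [ 9.000e-04 -1.000e-04  1.096e-01] n 3 each [ 0.0003 -0.      0.0365]
full rotvec [ 0.0005 -0.0002 -0.0042]
```

View pics/t3.png

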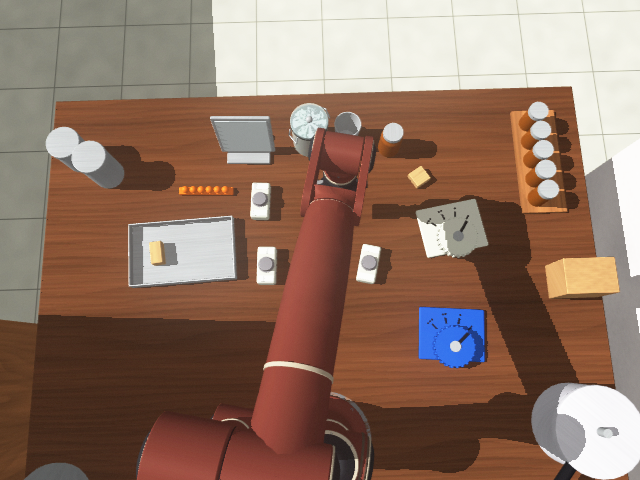

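View pics/w3.png

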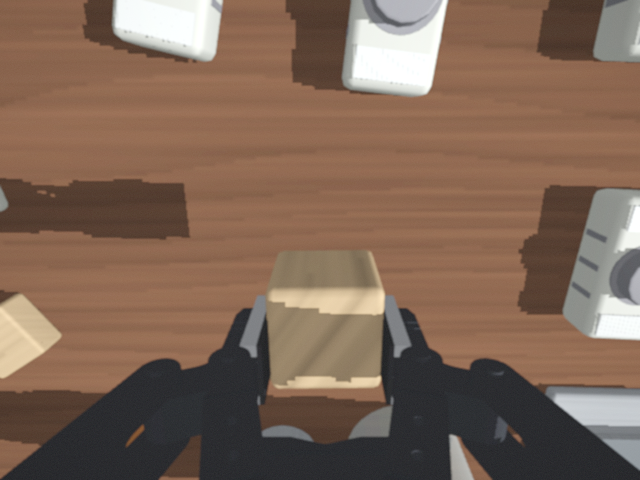

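```bash
python3 -m inch '0 0 0.04 0 0 0 1;0 0 0.035 0 0 0 1;0 0 0.02 0 0 0 1;0 0 0.01 0 0 0 1;0 0 0.004 0 0 0 1;0 0 0 0 0 0 1'; python3 -m inch '0 0 0.002 0 0 0 1;0 0 0 0 0 0 1'
```

```text
time: 4.43
tool_pos: [0.5996, -0.0481, 0.0163]
tool_rot: [-0.0, 0.707, 0.707, -0.0]
contact_force: [0.0, -0.6, 0.5]
gripper_width: 0.46
time: 4.6
tool_pos: [0.6013, -0.0491, 0.0162]
tool_rot: [0.001, 0.707, 0.707, 0.001]
contact_force: [-0.2, 0.1, 0.5]
gripper_width: 0.457
```

```bash
python3 -m inch '0 0 0.002 0 0 0 1;0 0 0 0 0 0 1'; python3 -m inch '0 0 0.001 0 0 0 1;0 0 0 0 0 0 1'
```

```text
time: 4.77
tool_pos: [0.6015, -0.0494, 0.0141]
tool_rot: [0.002, 0.707, 0.707, 0.001]
contact_force: [0.9, 0.9, 3.0]
gripper_width: 0.455
time: 4.93
tool_pos: [0.6015, -0.0494, 0.0141]
tool_rot: [0.001, 0.707, 0.707, 0.001]
contact_force: [-2.7, 1.3, 8.5]
gripper_width: 0.459
```

Touching; release and lift, then return for the second block.

```bash
python3 -m inch '0 0 -0.001 0 0 0 0.3;0 0 0 0 0 0 0.2;0 0 0 0 0 0 0;0 0 0 0 0 0 0;0 0 -0.03 0 0 0 0;0 0 -0.04 0 0 0 0;0 0 -0.04 0 0 0 0'
python3 - <<'E'
from h import *
go(.483,.43,.13,97)
cv2.imwrite('pics/w4.png',grab_frame('wrist'))
E
```

```text
time: 5.52
tool_pos: [0.598, -0.0488, 0.1213]
tool_rot: [-0.002, 0.707, 0.707, -0.001]
contact_force: [1.7, -0.6, 0.9]
gripper_width: 0.998
t 5.52 pos [ 0.598  -0.0488  0.1213] psi 89.9 tilt 0.28 F [ 1.7 -0.6  0.9] w 0.998
turn tool z -0.1231 j6 -1.78 | shift [ 0.4892 -0.0558 -0.0087] n 13 each [ 0.0376 -0.0043 -0.0007]
full rotvec [-0.0046 -0.0012 -0.1231]
```

View pics/w4.png

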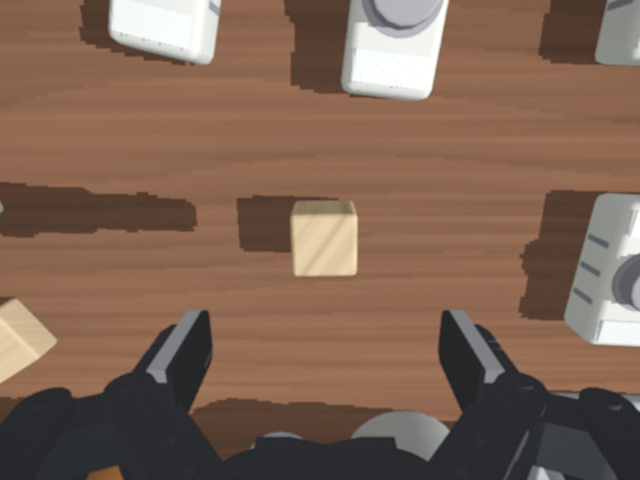

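```bash
python3 -m inch '0 0 0 0 0 -0.123 0;0.0376 -0.0043 -0.0007 0 0 0 0;0.0376 -0.0043 -0.0007 0 0 0 0;0.0376 -0.0043 -0.0007 0 0 0 0;0.0376 -0.0043 -0.0007 0 0 0 0;0.0376 -0.0043 -0.0007 0 0 0 0;0.0376 -0.0043 -0.0007 0 0 0 0;0.0376 -0.0043 -0.0007 0 0 0 0;0.0376 -0.0043 -0.0007 0 0 0 0;0.0376 -0.0043 -0.0007 0 0 0 0'
python3 -m inch '0.0376 -0.0043 -0.0007 0 0 0 0;0.0376 -0.0043 -0.0007 0 0 0 0;0.0376 -0.0043 -0.0007 0 0 0 0;0.0376 -0.0043 -0.0007 0 0 0 0;0 0 0 0 0 0 0;0 0 0 0 0 0 0'
python3 - <<'E'
from h import *
c=cam('wrist'); I=grab_frame('wrist'); cv2.imwrite('pics/w5.png',I)
go(.483,.43,.016,97)
print(w2px(c,[.483,.43,.036]))
E
```

```text
time: 6.4
tool_pos: [0.5192, 0.2837, 0.1282]
tool_rot: [-0.0, 0.663, 0.749, -0.0]
contact_force: [1.1, -0.2, 0.2]
gripper_width: 1.003
time: 6.9
tool_pos: [0.4837, 0.4309, 0.1308]
tool_rot: [0.0, 0.661, 0.75, -0.0]
contact_force: [0.6, -0.7, -0.3]
gripper_width: 0.999
t 6.95 pos [0.4842 0.4296 0.1307] psi 97.1 tilt 0.06 F [-0.9 -0.2 -0.4] w 0.997
turn tool z 0.0016 j6 -1.08 | shift [ 0.0006 -0.0011  0.1147] n 3 each [ 0.0002 -0.0004  0.0382]
full rotvec [-0.0006  0.0009  0.0016]
[[324.17027714 237.63028381]]
```

View pics/w5.png

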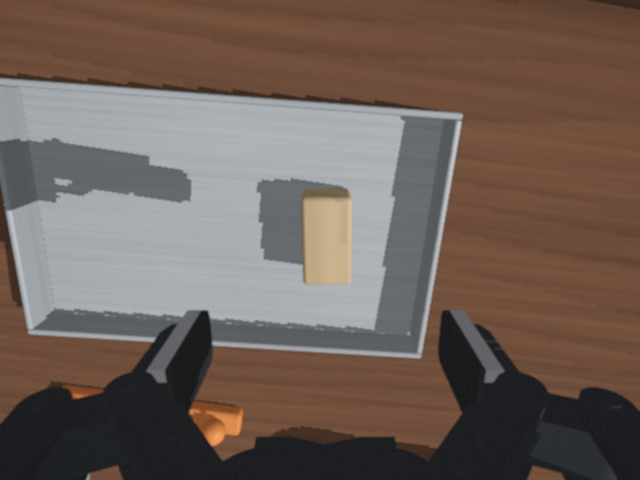

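```bash
python3 -m inch '0.001 0 0.04 0 0 0 0;0 0 0.035 0 0 0 0;0 0 0.025 0 0 0 0;0 0 0.013 0 0 0 0;0 0 0 0 0 0 1;0 0 0 0 0 0 1;0 0 0 0 0 0 1;0 0 0 0 0 0 1;0 0 0 0 0 0 1;0 0 0 0 0 0 1'; python3 -m inch '0 0 0 0 0 0 1;0 0 0 0 0 0 1;0 0 0 0 0 0 1'; python3 -m inch '0 0 -0.02 0 0 0 1;0 0 -0.03 0 0 0 1;0 0 -0.03 0 0 0 1; 0 0 -0.03 0 0 0 1'
python3 -c "
from h import *
go(.60,-.14,.13,97)
cv2.imwrite('pics/w6.png',grab_frame('wrist'))"
```

```text
time: 7.78
tool_pos: [0.4864, 0.4315, 0.0214]
tool_rot: [0.001, 0.663, 0.749, 0.002]
contact_force: [0.3, -0.8, 4.9]
gripper_width: 0.359
time: 8.03
tool_pos: [0.4864, 0.4315, 0.0215]
tool_rot: [0.001, 0.663, 0.749, 0.002]
contact_force: [1.6, 0.3, 6.3]
gripper_width: 0.353
time: 8.37
tool_pos: [0.4841, 0.4301, 0.1296]
tool_rot: [-0.0, 0.663, 0.749, -0.0]
contact_force: [0.8, 0.6, 0.1]
gripper_width: 0.356
t 8.37 pos [0.4841 0.4301 0.1296] psi 97.0 tilt 0.03 F [0.8 0.6 0.1] w 0.356
turn tool z 0.0002 j6 -1.08 | shift [-5.799e-01  4.550e-02 -4.000e-04] n 15 each [-0.0387  0.003  -0.    ]
full rotvec [-0.0005  0.0002  0.0002]
```

View pics/w6.png

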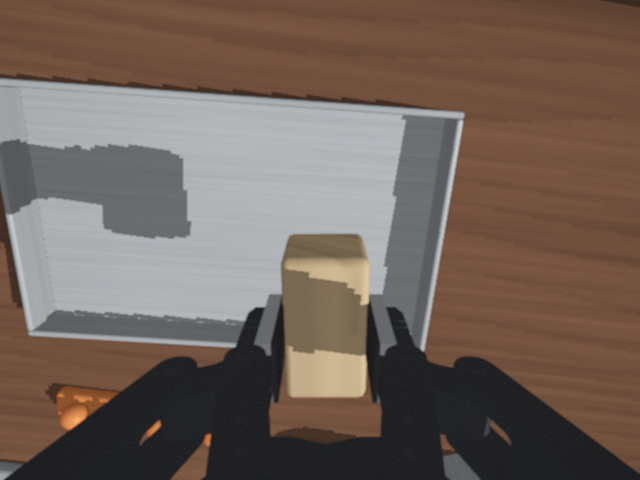

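```bash
python3 -m inch '-0.0387 0.003 0 0 0 0 1;-0.0387 0.003 0 0 0 0 1;-0.0387 0.003 0 0 0 0 1;-0.0387 0.003 0 0 0 0 1;-0.0387 0.003 0 0 0 0 1;-0.0387 0.003 0 0 0 0 1;-0.0387 0.003 0 0 0 0 1;-0.0387 0.003 0 0 0 0 1;-0.0387 0.003 0 0 0 0 1;-0.0387 0.003 0 0 0 0 1'
python3 -m inch '-0.0387 0.003 0 0 0 0 1;-0.0387 0.003 0 0 0 0 1;-0.0387 0.003 0 0 0 0 1;-0.0387 0.003 0 0 0 0 1;-0.0387 0.003 0 0 0 0 1;0 0 0 0 0 0 1;0 0 0 0 0 0 1'
python3 - <<'E'
from h import *
go(.60,-.14,.019,97)
cv2.imwrite("pics/t7.png",grab_frame("top"))
cv2.imwrite('pics/w7.png',grab_frame('wrist'))
E
```

```text
time: 9.25
tool_pos: [0.5616, 0.048, 0.1288]
tool_rot: [0.0, 0.663, 0.749, 0.0]
contact_force: [0.6, -0.3, -0.5]
gripper_width: 0.358
time: 9.83
tool_pos: [0.6001, -0.1423, 0.1286]
tool_rot: [0.0, 0.664, 0.748, 0.0]
contact_force: [-0.3, -0.4, -0.4]
gripper_width: 0.359
t 9.83 pos [ 0.6001 -0.1423  0.1286] psi 96.8 tilt 0.03 F [-0.3 -0.4 -0.4] w 0.359
turn tool z -0.0033 j6 -2.04 | shift [2.300e-03 1.000e-04 1.096e-01] n 3 each [0.0008 0.     0.0365]
full rotvec [ 0.0005 -0.     -0.0033]
```

View pics/w7.png

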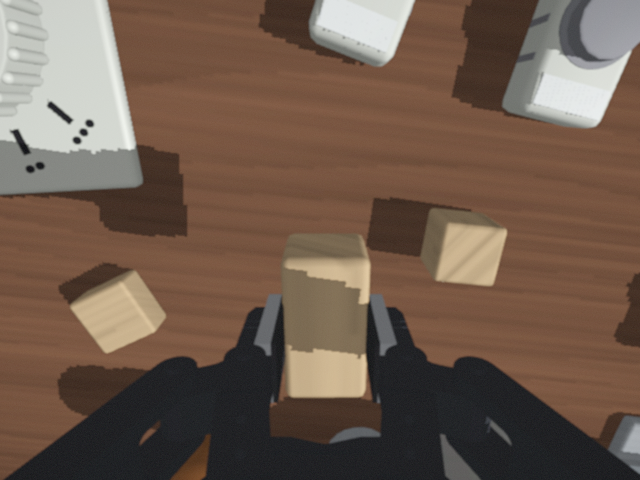

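View pics/t7.png

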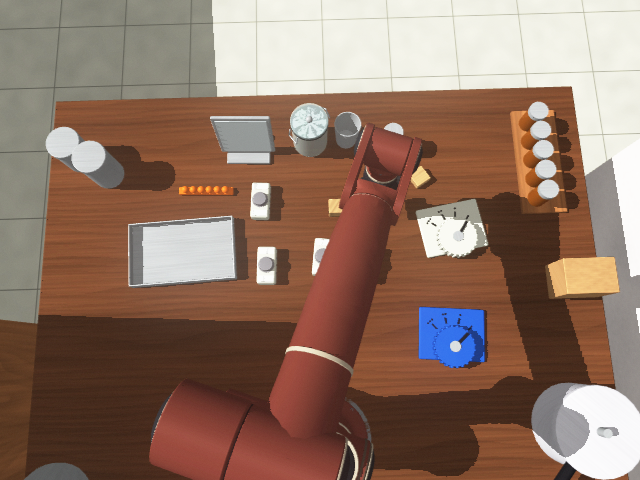

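```bash
python3 -m inch '0 0 0.04 0 0 0 1;0 0 0.035 0 0 0 1;0 0 0.02 0 0 0 1;0 0 0.01 0 0 0 1;0 0 0.004 0 0 0 1;0 0 0 0 0 0 1'; python3 -m inch '0 0 0.002 0 0 0 1;0 0 0 0 0 0 1'; python3 -m inch '0 0 0.001 0 0 0 1;0 0 0 0 0 0 1'
```

```text
time: 10.43
tool_pos: [0.6002, -0.1394, 0.0196]
tool_rot: [0.0, 0.662, 0.749, 0.0]
contact_force: [0.5, 0.2, -0.1]
gripper_width: 0.354
time: 10.6
tool_pos: [0.6015, -0.1406, 0.0192]
tool_rot: [0.002, 0.662, 0.749, 0.001]
contact_force: [-0.8, -0.3, -0.6]
gripper_width: 0.357
time: 10.77
tool_pos: [0.6008, -0.1407, 0.0175]
tool_rot: [0.001, 0.663, 0.749, 0.0]
contact_force: [-0.2, 0.2, 2.5]
gripper_width: 0.359
```

```bash
python3 -m inch '0 0 0 0 0 0 0.45;0 0 0 0 0 0 0.4;0 0 0 0 0 0 0.4;0 0 -0.02 0 0 0 0.4;0 0 -0.04 0 0 0 0.4;0 0 -0.04 0 0 0 0.4;0 0 0 0 0 0 1;0 0 0 0 0 0 1;0 0 0 0 0 0 1'
python3 - <<'E'
from h import *
go(.442,-.132,.085,80)
cv2.imwrite('pics/w8.png',grab_frame('wrist'))
E
```

```text
time: 11.52
tool_pos: [0.5999, -0.1404, 0.1165]
tool_rot: [0.0, 0.663, 0.749, 0.0]
contact_force: [0.4, 0.2, -1.1]
gripper_width: 0.183
t 11.52 pos [ 0.5999 -0.1404  0.1165] psi 97.0 tilt 0.01 F [ 0.4  0.2 -1.1] w 0.183
turn tool z 0.2967 j6 -2.04 | shift [-0.0191 -0.157   0.0315] n 5 each [-0.0038 -0.0314  0.0063]
full rotvec [2.000e-04 1.000e-04 2.967e-01]
```

View pics/w8.png

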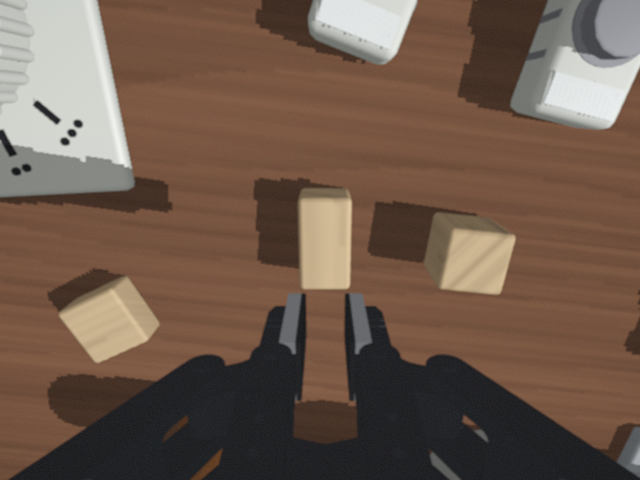

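```bash
python3 -m inch '0 0 0 0 0 0.1 1;0 0 0 0 0 0.1 1;0 0 0 0 0 0.0967 1;-0.0038 -0.0314 0.004 0 0 0 1;-0.0038 -0.0314 0.004 0 0 0 1;-0.0038 -0.0314 0.004 0 0 0 1;-0.0038 -0.0314 0.004 0 0 0 1;-0.0038 -0.0314 0.004 0 0 0 1;0 0 0 0 0 0 1;0 0 0 0 0 0 1'
python3 - <<'E'
from h import *
c=cam('wrist');I=grab_frame('wrist');cv2.imwrite('pics/w9.png',I)
go(.442,-.132,.055,80)
print(w2px(c,[.442,-.132,.046]))
E
```

```text
time: 12.4
tool_pos: [0.4392, -0.1308, 0.0934]
tool_rot: [-0.002, 0.766, 0.642, -0.001]
contact_force: [0.0, 0.0, 0.4]
gripper_width: 0.001
t 12.45 pos [ 0.441  -0.1315  0.0949] psi 80.0 tilt 0.12 F [0.1 0.1 0. ] w -0.002
turn tool z -0.0005 j6 -1.85 | shift [-0.0003  0.001   0.0399] n 1 each [-0.0003  0.001   0.0399]
full rotvec [-0.002  -0.0007 -0.0005]
[[324.10837973 273.72076018]]
```

View pics/w9.png

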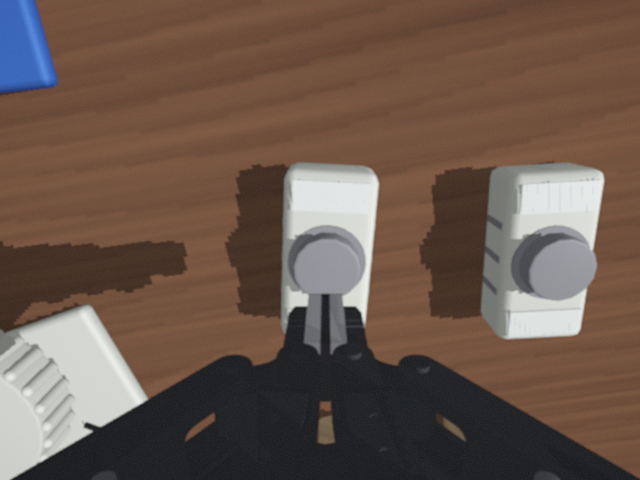

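```bash
python3 -m inch '0 -0.003 0.025 0 0 0 1;0 0 0.018 0 0 0 1;0 0 0 0 0 0 1;0 0 0 0 0 0 1'; for i in 1 2 3 4; do :; done; python3 -m inch '0 0 0.006 0 0 0 1;0 0 0 0 0 0 1'; python3 -m inch '0 0 0.004 0 0 0 1;0 0 0 0 0 0 1'; python3 -m inch '0 0 0.002 0 0 0 1;0 0 0 0 0 0 1'
```

```text
time: 12.78
tool_pos: [0.4392, -0.1312, 0.0526]
tool_rot: [-0.001, 0.766, 0.643, -0.0]
contact_force: [-0.3, -1.0, 0.4]
gripper_width: -0.001
time: 12.95
tool_pos: [0.44, -0.1317, 0.0478]
tool_rot: [0.0, 0.766, 0.643, 0.0]
contact_force: [0.6, -0.0, -0.7]
gripper_width: 0.006
time: 13.12
tool_pos: [0.4395, -0.1315, 0.0436]
tool_rot: [0.0, 0.766, 0.643, 0.0]
contact_force: [0.1, -0.4, -0.7]
gripper_width: 0.0
time: 13.28
tool_pos: [0.4391, -0.1314, 0.0413]
tool_rot: [0.0, 0.766, 0.643, -0.0]
contact_force: [0.4, -0.3, -0.6]
gripper_width: 0.0
```

```bash
python3 -m inch '0 0 0.002 0 0 0 1;0 0 0 0 0 0 1'; python3 -m inch '0 0 0.002 0 0 0 1;0 0 0 0 0 0 1';python3 -c "
from h import *
cv2.imwrite('pics/w10.png',grab_frame('wrist'))"
```

```text
time: 13.45
tool_pos: [0.4389, -0.1313, 0.0392]
tool_rot: [-0.0, 0.766, 0.643, -0.0]
contact_force: [0.7, 0.0, 0.3]
gripper_width: 0.0
time: 13.62
tool_pos: [0.4389, -0.1313, 0.0371]
tool_rot: [-0.0, 0.766, 0.643, -0.0]
contact_force: [-0.0, -0.2, -0.1]
gripper_width: -0.001
```

View pics/w10.png

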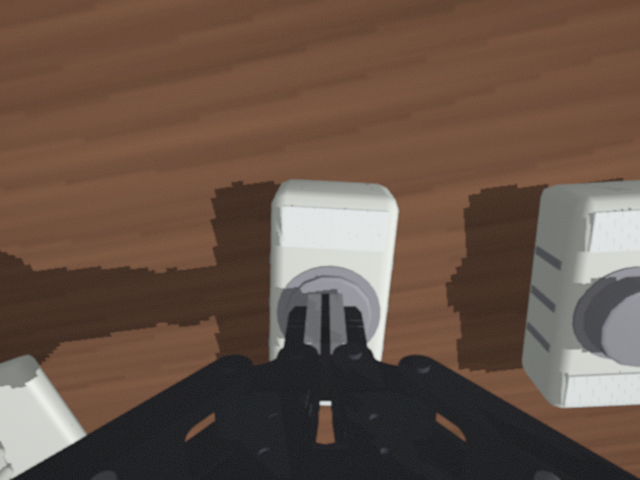

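```bash
python3 -m inch '0 0 0.002 0 0 0 1;0 0 0 0 0 0 1'; python3 -m inch '0 0 0.002 0 0 0 1;0 0 0 0 0 0 1'
```

```text
time: 13.83
tool_pos: [0.4393, -0.1315, 0.0369]
tool_rot: [-0.001, 0.766, 0.643, -0.0]
contact_force: [-4.9, 2.6, 11.5]
gripper_width: 0.003
time: 14.0
tool_pos: [0.4394, -0.1315, 0.0368]
tool_rot: [-0.001, 0.766, 0.643, -0.001]
contact_force: [-12.3, 5.4, 25.7]
gripper_width: -0.001
```

```bash
python3 -m inch '0 0 -0.006 0 0 0 1;0 0 0 0 0 0 1'; python3 -m inch '0 0 -0.002 0 0 0 1;0 0 0 0 0 0 1'; python3 -m inch '0 0 -0.03 0 0 0 1;0 0 -0.03 0 0 0 1;0 0.003 0 0 0 0 1;0 0 0 0 0 0 1';python3 -c "
from h import *
cv2.imwrite('pics/w11.png',grab_frame('wrist'));go(.463,-.014,.098,84)"
```

```text
time: 14.17
tool_pos: [0.4403, -0.1319, 0.0409]
tool_rot: [0.001, 0.766, 0.643, 0.001]
contact_force: [1.1, -0.5, -0.2]
gripper_width: -0.001
time: 14.33
tool_pos: [0.439, -0.1313, 0.0413]
tool_rot: [0.0, 0.766, 0.643, -0.0]
contact_force: [0.0, 0.8, -0.8]
gripper_width: -0.003
time: 14.67
tool_pos: [0.4437, -0.1326, 0.1032]
tool_rot: [0.002, 0.766, 0.643, 0.001]
contact_force: [-0.5, -0.3, -0.0]
gripper_width: 0.002
t 14.72 pos [ 0.4423 -0.132   0.1015] psi 80.0 tilt 0.04 F [ 0.7  0.4 -0.6] w -0.002
turn tool z -0.0697 j6 -1.85 | shift [0.1195 0.0082 0.0035] n 3 each [0.0398 0.0027 0.0012]
full rotvec [ 0.0007  0.0002 -0.0697]
```

View pics/w11.png

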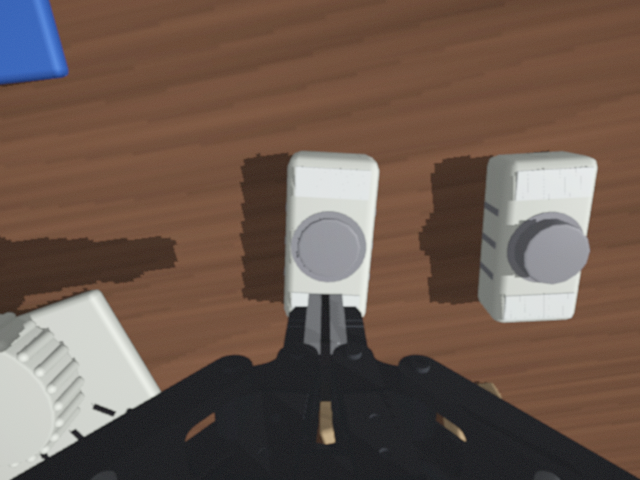

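```bash
python3 -c "
from h import *
c=cam('wrist');print(px2w(c,(557,252),.046), px2w(c,(330,246),.038))"; python3 -m inch '0 0 0 0 0 -0.07 1;0.0398 0.0012 0.0012 0 0 0 1;0.0398 0.0012 0.0012 0 0 0 1;0.0398 0.0012 0.0012 0 0 0 1;0 0 0 0 0 0 1;0 0 0 0 0 0 1'
python3 - <<'E'
from h import *
c=cam('wrist');I=grab_frame('wrist');cv2.imwrite('pics/w12.png',I)
go(.460,-.012,.055,84)
print(w2px(c,[.460,-.012,.046]))
E
```

```text
[ 0.45811966 -0.00922282  0.046     ] [ 0.43653112 -0.1284325   0.038     ]
time: 15.22
tool_pos: [0.4566, -0.0115, 0.0956]
tool_rot: [-0.002, 0.742, 0.671, -0.001]
contact_force: [0.1, -0.2, 0.0]
gripper_width: 0.001
t 15.27 pos [ 0.4568 -0.0127  0.0959] psi 84.1 tilt 0.2 F [-0.4 -0.3  0.5] w 0.003
turn tool z 0.0023 j6 -1.66 | shift [0.0011 0.0031 0.0409] n 2 each [0.0005 0.0015 0.0205]
full rotvec [-0.0034  0.0002  0.0023]
[[325.18792329 272.80448449]]
```

View pics/w12.png

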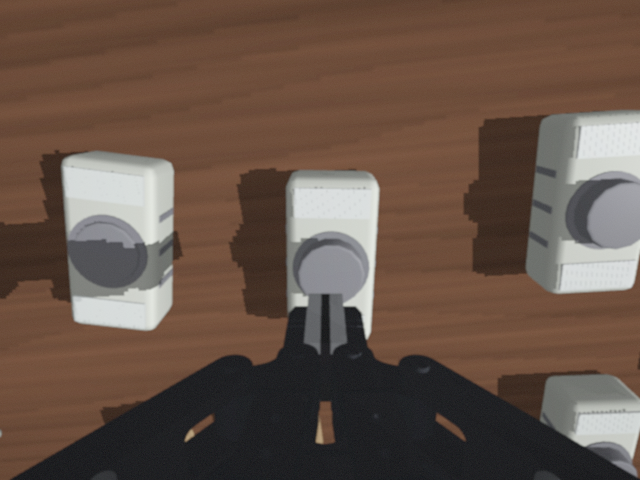

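```bash
python3 -m inch '0.001 0 0.025 0 0 0 1;0 0 0.02 0 0 0 1;0 0 0.008 0 0 0 1;0 0 0 0 0 0 1'; python3 -m inch '0 0 0.003 0 0 0 1;0 0 0 0 0 0 1';python3 -m inch '0 0 0.002 0 0 0 1;0 0 0 0 0 0 1';python3 -m inch '0 0 0.002 0 0 0 1;0 0 0 0 0 0 1'
```

```text
time: 15.6
tool_pos: [0.4558, -0.0132, 0.042]
tool_rot: [-0.002, 0.744, 0.668, -0.002]
contact_force: [-0.7, 0.9, 0.5]
gripper_width: -0.001
time: 15.77
tool_pos: [0.4586, -0.0132, 0.0422]
tool_rot: [0.0, 0.743, 0.669, 0.0]
contact_force: [0.4, -0.1, 0.4]
gripper_width: -0.002
time: 15.93
tool_pos: [0.459, -0.013, 0.0407]
tool_rot: [0.001, 0.743, 0.669, 0.001]
contact_force: [0.4, 0.0, 0.5]
gripper_width: 0.003
time: 16.1
tool_pos: [0.4589, -0.0127, 0.0383]
tool_rot: [0.001, 0.743, 0.669, 0.0]
contact_force: [0.4, 0.4, 2.2]
gripper_width: 0.003
```

```bash
python3 -m inch '0 0 0.0025 0 0 0 1;0 0 0 0 0 0 1'; python3 -m inch '0 0 -0.003 0 0 0 1;0 0 0 0 0 0 1';python3 -m inch '0 0 -0.002 0 0 0 1;0 0 0 0 0 0 1'; python3 -m inch '0 0 -0.03 0 0 0 1;0 0 -0.03 0 0 0 1;0 0 0 0 0 0 1;0 0 0 0 0 0 1';python3 -c "
from h import *
cv2.imwrite('pics/w13.png',grab_frame('wrist'));go(.443,.137,.098,88)"
```

```text
time: 16.27
tool_pos: [0.459, -0.0127, 0.0366]
tool_rot: [0.0, 0.743, 0.669, 0.0]
contact_force: [-2.8, -0.4, 9.1]
gripper_width: -0.001
time: 16.43
tool_pos: [0.4589, -0.0126, 0.039]
tool_rot: [0.001, 0.743, 0.669, 0.0]
contact_force: [1.2, -0.9, 2.0]
gripper_width: -0.001
time: 16.6
tool_pos: [0.4582, -0.0124, 0.0404]
tool_rot: [-0.0, 0.743, 0.669, 0.0]
contact_force: [1.2, -0.5, 1.9]
gripper_width: -0.004
time: 16.93
tool_pos: [0.4594, -0.0127, 0.1019]
tool_rot: [0.001, 0.743, 0.669, 0.001]
contact_force: [-0.0, 0.3, -0.6]
gripper_width: -0.002
t 16.98 pos [ 0.4581 -0.0124  0.1002] psi 84.0 tilt 0.01 F [ 0.6  0.6 -0.9] w -0.001
turn tool z -0.0696 j6 -1.66 | shift [ 0.1488 -0.0203  0.0022] n 4 each [ 0.0372 -0.0051  0.0006]
full rotvec [ 0.0001 -0.0001 -0.0696]
```

View pics/w13.png

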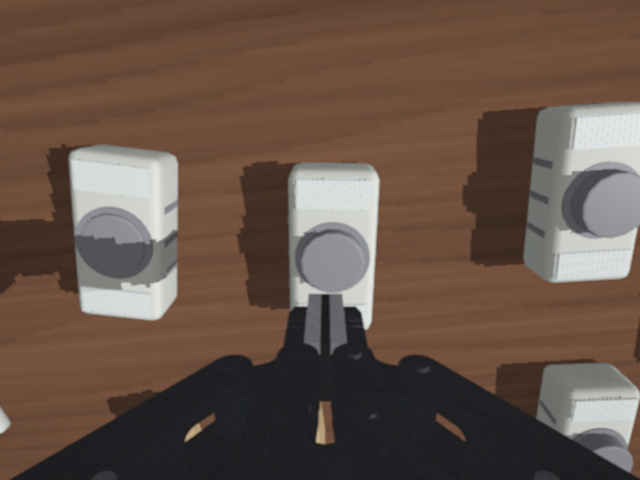

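```bash
python3 -m inch '0 0 0 0 0 -0.07 1;0.0372 -0.0051 0.0006 0 0 0 1;0.0372 -0.0051 0.0006 0 0 0 1;0.0372 -0.0051 0.0006 0 0 0 1;0.0372 -0.0051 0.0006 0 0 0 1;0 0 0 0 0 0 1;0 0 0 0 0 0 1'
python3 - <<'E'
from h import *
c=cam('wrist');I=grab_frame('wrist');cv2.imwrite('pics/w14.png',I)
go(.443,.137,.05,88)
print(w2px(c,[.443,.137,.046]))
E
```

```text
time: 17.57
tool_pos: [0.441, 0.1382, 0.0957]
tool_rot: [-0.001, 0.718, 0.696, -0.002]
contact_force: [0.7, -0.6, -0.6]
gripper_width: 0.001
t 17.62 pos [0.4415 0.1371 0.0961] psi 88.1 tilt 0.2 F [-0.2  0.5 -0. ] w 0.002
turn tool z 0.0023 j6 -1.4 | shift [-0.0001  0.0015  0.0461] n 2 each [-0.      0.0007  0.023 ]
full rotvec [-0.0034  0.0011  0.0023]
[[323.37240952 270.19959037]]
```

View pics/w14.png

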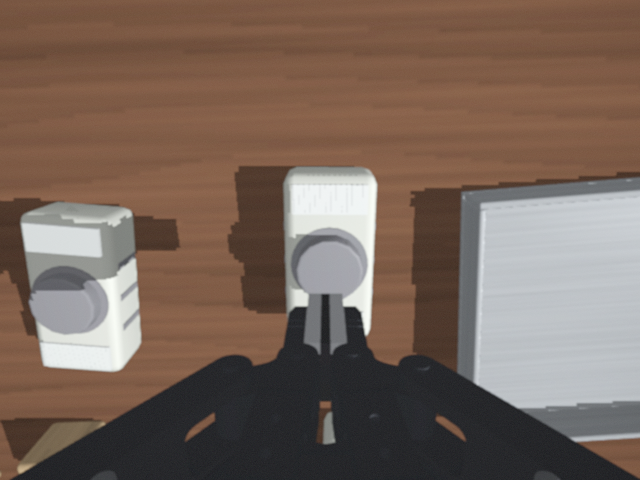

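```bash
python3 -m inch '0.001 0 0.025 0 0 0 1;0 0 0.02 0 0 0 1;0 0 0.008 0 0 0 1;0 0 0 0 0 0 1'; python3 -m inch '0 0 0.003 0 0 0 1;0 0 0 0 0 0 1';python3 -m inch '0 0 0.003 0 0 0 1;0 0 0 0 0 0 1';python3 -m inch '0 0 0.003 0 0 0 1;0 0 0 0 0 0 1'
```

```text
time: 17.95
tool_pos: [0.4409, 0.1363, 0.0421]
tool_rot: [-0.002, 0.72, 0.694, -0.003]
contact_force: [-0.6, -0.2, -0.7]
gripper_width: 0.001
time: 18.12
tool_pos: [0.4435, 0.1373, 0.0423]
tool_rot: [0.0, 0.72, 0.694, 0.0]
contact_force: [-0.4, -0.1, 0.5]
gripper_width: -0.002
time: 18.28
tool_pos: [0.4439, 0.1377, 0.0397]
tool_rot: [0.001, 0.719, 0.695, 0.001]
contact_force: [0.1, -1.0, 1.4]
gripper_width: -0.003
time: 18.45
tool_pos: [0.4441, 0.1379, 0.0369]
tool_rot: [0.001, 0.719, 0.695, 0.001]
contact_force: [0.5, -1.6, 3.5]
gripper_width: -0.001
```

```bash
python3 -m inch '0 0 0.001 0 0 0 1;0 0 0 0 0 0 1'; python3 -m inch '0 0 -0.003 0 0 0 1;0 0 0 0 0 0 1';python3 -m inch '0 0 -0.002 0 0 0 1;0 0 0 0 0 0 1'; python3 -m inch '0 0 -0.03 0 0 0 1;0 0 -0.03 0 0 0 1;0 0 0 0 0 0 1;0 0 0 0 0 0 1';python3 -c "
from h import *
cv2.imwrite('pics/w15.png',grab_frame('wrist'));go(.621,.153,.098,88)"
```

```text
time: 18.62
tool_pos: [0.4442, 0.1379, 0.0366]
tool_rot: [0.001, 0.719, 0.695, 0.001]
contact_force: [-1.6, -2.5, 8.3]
gripper_width: 0.0
time: 18.78
tool_pos: [0.4438, 0.138, 0.0388]
tool_rot: [0.001, 0.719, 0.695, 0.001]
contact_force: [0.9, -1.8, 2.1]
gripper_width: 0.001
time: 18.95
tool_pos: [0.443, 0.138, 0.04]
tool_rot: [-0.0, 0.719, 0.695, 0.0]
contact_force: [0.5, -0.1, 0.4]
gripper_width: -0.0
time: 19.28
tool_pos: [0.4441, 0.1382, 0.1015]
tool_rot: [0.001, 0.719, 0.695, 0.001]
contact_force: [-0.6, -0.5, 1.0]
gripper_width: 0.001
t 19.33 pos [0.4428 0.1379 0.0998] psi 88.0 tilt 0.01 F [0.5 0.7 0.1] w 0.002
turn tool z 0.0005 j6 -1.4 | shift [0.0213 0.1776 0.0018] n 5 each [0.0043 0.0355 0.0004]
full rotvec [ 0.     -0.0001  0.0005]
```

View pics/w15.png

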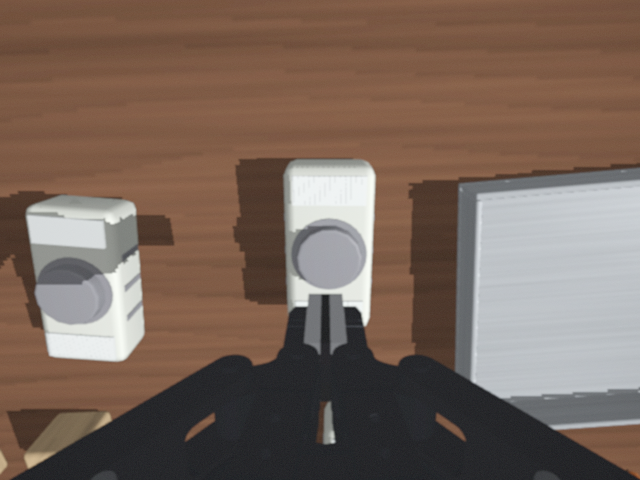

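```bash
python3 -c "
import cv2,numpy as np
o=[]
for n,(x,y) in dict(w9=(328,262),w11=(330,246),w12=(331,262),w13=(332,256),w15=(330,253)).items():
    I=cv2.imread(f'pics/{n}.png'); o.append(cv2.resize(I[y-50:y+50,x-50:x+50],(266,266),interpolation=cv2.INTER_CUBIC))
o.append(o[0]*0)
cv2.imwrite('pics/cmp.png',np.vstack([np.hstack(o[:3]),np.hstack(o[3:])]))"
```

```text
(no output)
```

View pics/cmp.png

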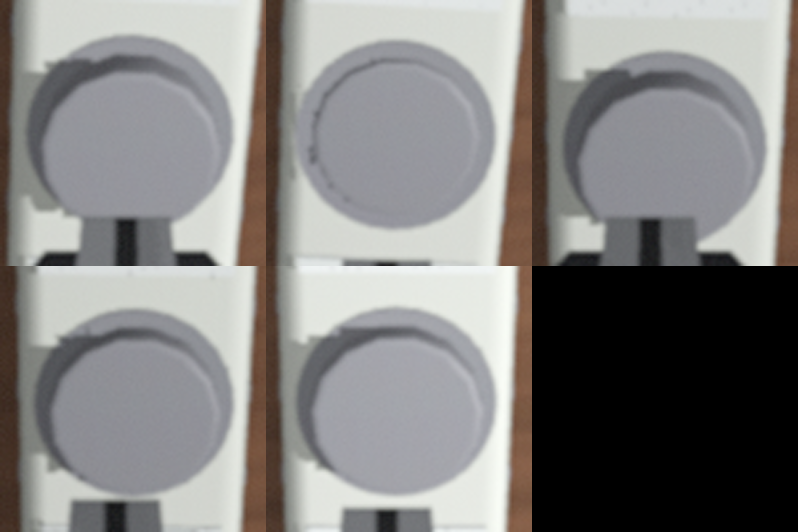

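```bash
python3 -m inch '0.0043 0.0355 0.0004 0 0 0 1;0.0043 0.0355 0.0004 0 0 0 1;0.0043 0.0355 0.0004 0 0 0 1;0.0043 0.0355 0.0004 0 0 0 1;0.0043 0.0355 0.0004 0 0 0 1;0 0 0 0 0 0 1;0 0 0 0 0 0 1'
python3 - <<'E'
from h import *
c=cam('wrist');I=grab_frame('wrist');cv2.imwrite('pics/w16.png',I)
go(.621,.153,.05,88)
print(w2px(c,[.621,.153,.046]))
E
```

```text
time: 19.92
tool_pos: [0.6205, 0.153, 0.0944]
tool_rot: [-0.002, 0.719, 0.695, -0.002]
contact_force: [0.1, -0.5, -0.3]
gripper_width: -0.005
t 19.97 pos [0.6196 0.153  0.0949] psi 88.0 tilt 0.3 F [ 0.5 -0.4 -1.1] w -0.003
turn tool z 0.0002 j6 -1.41 | shift [0.     0.0014 0.0449] n 2 each [0.     0.0007 0.0225]
full rotvec [-0.0052  0.0007  0.0002]
[[325.62878382 268.62242251]]
```

View pics/w16.png

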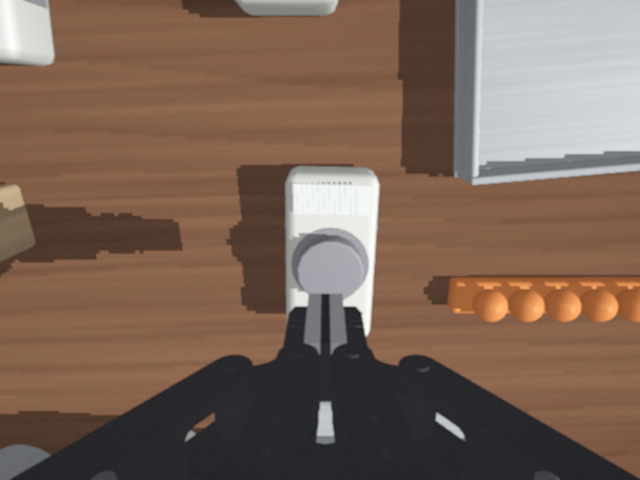

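```bash
python3 -m inch '0.001 0 0.025 0 0 0 1;0 0 0.02 0 0 0 1;0 0 0.008 0 0 0 1;0 0 0 0 0 0 1'; python3 -m inch '0 0 0.003 0 0 0 1;0 0 0 0 0 0 1';python3 -m inch '0 0 0.003 0 0 0 1;0 0 0 0 0 0 1';python3 -m inch '0 0 0.002 0 0 0 1;0 0 0 0 0 0 1'
```

```text
time: 20.3
tool_pos: [0.6176, 0.154, 0.0418]
tool_rot: [-0.002, 0.719, 0.695, -0.003]
contact_force: [-0.1, 0.1, -0.2]
gripper_width: 0.004
time: 20.47
tool_pos: [0.621, 0.1543, 0.0426]
tool_rot: [0.0, 0.719, 0.695, 0.0]
contact_force: [1.0, 1.0, 0.5]
gripper_width: -0.001
time: 20.63
tool_pos: [0.6215, 0.1543, 0.0396]
tool_rot: [0.0, 0.719, 0.695, 0.0]
contact_force: [-0.4, -0.5, -0.0]
gripper_width: -0.003
time: 20.8
tool_pos: [0.6213, 0.1543, 0.0371]
tool_rot: [0.0, 0.719, 0.695, 0.0]
contact_force: [1.4, -0.2, 1.0]
gripper_width: 0.001
```

```bash
python3 -m inch '0 0 0.0015 0 0 0 1;0 0 0 0 0 0 1'; python3 -m inch '0 0 -0.003 0 0 0 1;0 0 0 0 0 0 1';python3 -m inch '0 0 -0.002 0 0 0 1;0 0 0 0 0 0 1'; python3 -m inch '0 0 -0.03 0 0 0 1;0 0 -0.03 0 0 0 1;0 0 0 0 0 0 1;0 0 0 0 0 0 1';python3 -c "
from h import *
I=grab_frame('wrist')
cv2.imwrite('pics/w17.png',I);crop(I,270,190,390,310,4,'w17c.png');go(.443,.137,.098,88)"
```

```text
time: 20.97
tool_pos: [0.6215, 0.1543, 0.037]
tool_rot: [-0.0, 0.719, 0.695, -0.0]
contact_force: [-3.7, -1.2, 8.2]
gripper_width: 0.002
time: 21.13
tool_pos: [0.6218, 0.1543, 0.0392]
tool_rot: [0.0, 0.719, 0.695, 0.001]
contact_force: [0.2, 0.2, -0.1]
gripper_width: 0.005
time: 21.3
tool_pos: [0.6213, 0.1543, 0.0406]
tool_rot: [0.0, 0.719, 0.695, 0.0]
contact_force: [-0.4, -0.1, 0.4]
gripper_width: 0.002
time: 21.63
tool_pos: [0.6231, 0.1545, 0.1033]
tool_rot: [0.002, 0.719, 0.695, 0.002]
contact_force: [-0.5, -0.1, -0.7]
gripper_width: 0.0
t 21.68 pos [0.6216 0.1543 0.1011] psi 88.0 tilt 0.09 F [-0.4 -0.6 -1.2] w -0.002
turn tool z 0.0004 j6 -1.41 | shift [-0.0235 -0.1779  0.0031] n 5 each [-0.0047 -0.0356  0.0006]
full rotvec [ 0.0015 -0.0002  0.0004]
```

View pics/w17c.png

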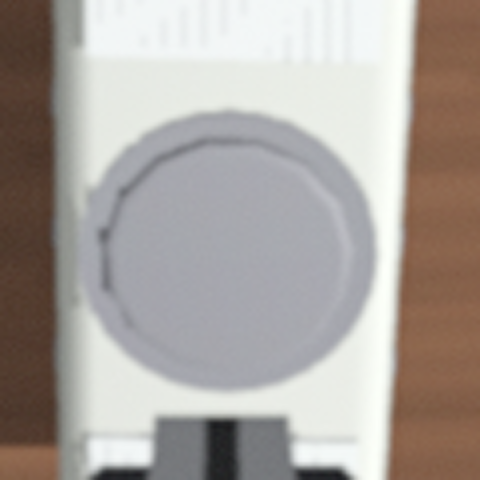

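```bash
python3 -m inch '-0.0047 -0.0356 0 0 0 0 0;-0.0047 -0.0356 0 0 0 0 0;-0.0047 -0.0356 0 0 0 0 0;-0.0047 -0.0356 0 0 0 0 0;-0.0047 -0.0356 0 0 0 0 0;0 0 0 0 0 0 0;0 0 0 0 0 0 0'
python3 - <<'E'
from h import *
c=cam('wrist');I=grab_frame('wrist');cv2.imwrite('pics/w18.png',I)
go(.443,.138,.008,88)
print(w2px(c,[.443,.138,.042]))
E
```

```text
time: 22.27
tool_pos: [0.4394, 0.1367, 0.0979]
tool_rot: [-0.001, 0.719, 0.695, -0.001]
contact_force: [0.3, -0.7, 0.5]
gripper_width: 0.973
t 22.32 pos [0.4415 0.1368 0.0992] psi 88.0 tilt 0.07 F [-0.1  0.  -0. ] w 1.0
turn tool z 0.0006 j6 -1.4 | shift [0.0012 0.0014 0.0912] n 3 each [0.0004 0.0005 0.0304]
full rotvec [-0.0012  0.0003  0.0006]
[[328.21702518 268.29118503]]
```

View pics/w18.png

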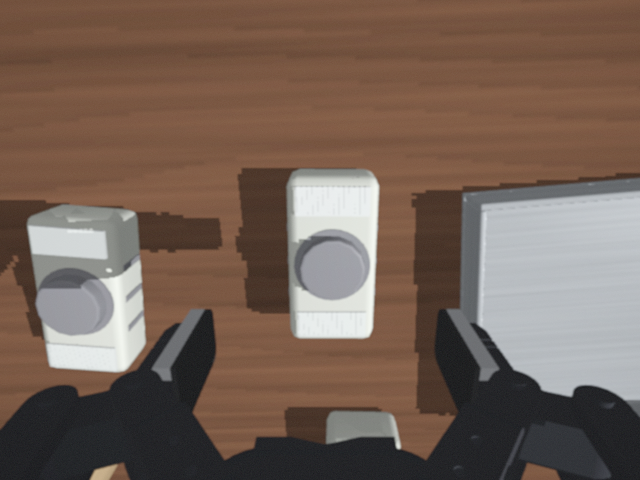

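```bash
python3 -m inch '0.003 0 0.03 0 0 0 0;0.001 0 0.03 0 0 0 0;0 0 0.022 0 0 0 0;0 0 0.009 0 0 0 0;0 0 0 0 0 0 1;0 0 0 0 0 0 1;0 0 0 0 0 0 1;0 0 0 0 0 0 1;0 0 0 0 0 0 1;0 0 0 0 0 0 1'; python3 -m inch '0 0 0 0 0 0 1;0 0 0 0 0 0 1;0 0 0 0 0 0 1';  python3 -m inch '0 0 -0.02 0 0 0 1;0 0 -0.03 0 0 0 1;0 0 -0.03 0 0 0 1; 0 0 -0.03 0 0 0 1;0 0 0 0 0 0 1'
python3 -c "
from h import *
go(.486,.407,.12,93)
cv2.imwrite('pics/w19.png',grab_frame('wrist'))"
```

```text
time: 23.15
tool_pos: [0.4446, 0.1412, 0.0114]
tool_rot: [0.001, 0.719, 0.695, 0.002]
contact_force: [1.5, -0.4, 5.2]
gripper_width: 0.575
time: 23.4
tool_pos: [0.4446, 0.1412, 0.0114]
tool_rot: [0.001, 0.719, 0.695, 0.002]
contact_force: [0.8, -0.9, 5.6]
gripper_width: 0.573
time: 23.82
tool_pos: [0.4464, 0.1416, 0.1261]
tool_rot: [0.003, 0.719, 0.695, 0.005]
contact_force: [0.9, -0.1, -0.3]
gripper_width: 0.57
t 23.82 pos [0.4464 0.1416 0.1261] psi 88.0 tilt 0.65 F [ 0.9 -0.1 -0.3] w 0.57
turn tool z -0.0867 j6 -1.39 | shift [0.263  0.0535 0.0061] n 7 each [0.0376 0.0076 0.0009]
full rotvec [ 0.0113 -0.0017 -0.0867]
```

View pics/w19.png

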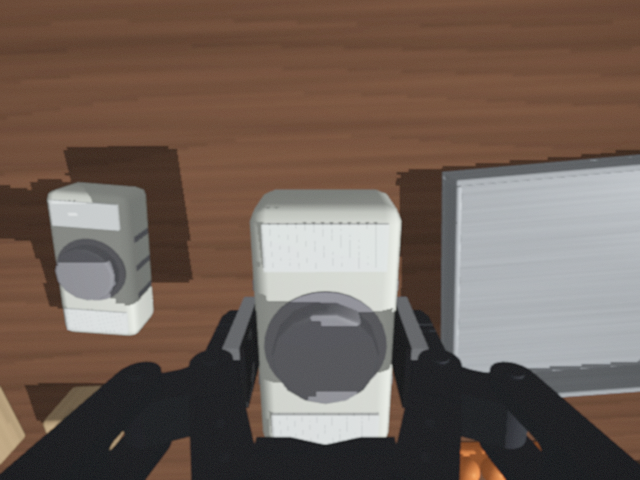

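```bash
python3 -m inch '0 0 0 0 0 -0.0867 1;0.0376 0.0076 0 0 0 0 1;0.0376 0.0076 0 0 0 0 1;0.0376 0.0076 0 0 0 0 1;0.0376 0.0076 0 0 0 0 1;0.0376 0.0076 0 0 0 0 1;0.0376 0.0076 0 0 0 0 1;0.0376 0.0076 0 0 0 0 1;0 0 0 0 0 0 1;0 0 0 0 0 0 1'
python3 - <<'E'
from h import *
go(.486,.407,.0155,93)
cv2.imwrite('pics/w20.png',grab_frame('wrist'))
E
```

```text
time: 24.7
tool_pos: [0.4805, 0.4073, 0.1165]
tool_rot: [-0.0, 0.687, 0.726, -0.002]
contact_force: [-0.5, 0.1, -2.7]
gripper_width: 0.571
t 24.7 pos [0.4805 0.4073 0.1165] psi 93.1 tilt 0.26 F [-0.5  0.1 -2.7] w 0.571
turn tool z 0.0025 j6 -1.04 | shift [-0.0006  0.0055  0.101 ] n 3 each [-0.0002  0.0018  0.0337]
full rotvec [-0.0038  0.0025  0.0025]
```

View pics/w20.png

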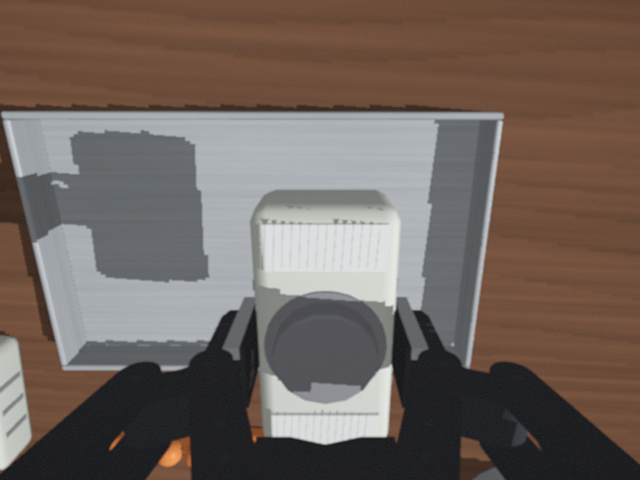

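```bash
python3 -m inch '0 0.003 0.035 0 0 0 1;0 0.002 0.03 0 0 0 1;0 0 0.02 0 0 0 1;0 0 0.01 0 0 0 1;0 0 0 0 0 0 1;0 0 0 0 0 0 1'; python3 -m inch '0 0 0.003 0 0 0 1;0 0 0 0 0 0 1'
```

```text
time: 25.25
tool_pos: [0.4868, 0.4058, 0.0243]
tool_rot: [-0.0, 0.689, 0.725, -0.0]
contact_force: [-0.0, -0.4, -0.6]
gripper_width: 0.571
time: 25.42
tool_pos: [0.4881, 0.4073, 0.0232]
tool_rot: [0.0, 0.689, 0.725, 0.002]
contact_force: [-0.4, 0.2, -1.9]
gripper_width: 0.573
```

```bash
python3 -m inch '0 0 0.004 0 0 0 1;0 0 0 0 0 0 1'; python3 -m inch '0 0 0.002 0 0 0 1;0 0 0 0 0 0 1';python3 -m inch '0 0 0.002 0 0 0 1;0 0 0 0 0 0 1'
```

```text
time: 25.58
tool_pos: [0.4873, 0.407, 0.0179]
tool_rot: [0.0, 0.688, 0.725, 0.0]
contact_force: [0.2, 0.2, -1.7]
gripper_width: 0.567
time: 25.75
tool_pos: [0.4872, 0.407, 0.0155]
tool_rot: [0.0, 0.688, 0.725, 0.0]
contact_force: [0.1, 0.1, -1.5]
gripper_width: 0.571
time: 25.92
tool_pos: [0.4874, 0.4071, 0.0154]
tool_rot: [0.0, 0.688, 0.725, -0.0]
contact_force: [-5.1, -2.5, 9.2]
gripper_width: 0.572
```

```bash
python3 -m inch '0 0 -0.001 0 0 0 0.25;0 0 0 0 0 0 0.25;0 0 0 0 0 0 0.25;0 0 -0.02 0 0 0 0.25;0 0 -0.04 0 0 0 0.25;0 0 -0.04 0 0 0 0.25;0 0 0 0 0 0 0.25'
python3 - <<'E'
from h import *
cv2.imwrite('pics/w21.png',grab_frame('wrist'))
go(.459,-.012,.11,84)
E
```

```text
time: 26.5
tool_pos: [0.4917, 0.41, 0.1244]
tool_rot: [0.002, 0.688, 0.725, 0.008]
contact_force: [1.4, 1.5, 2.3]
gripper_width: 0.746
t 26.55 pos [0.4904 0.4091 0.121 ] psi 93.0 tilt 0.67 F [ 0.3  0.3 -0.5] w 0.749
turn tool z 0.157 j6 -1.04 | shift [-0.4221  0.0128  0.011 ] n 11 each [-0.0384  0.0012  0.001 ]
full rotvec [ 0.0096 -0.0066  0.157 ]
```

View pics/w21.png

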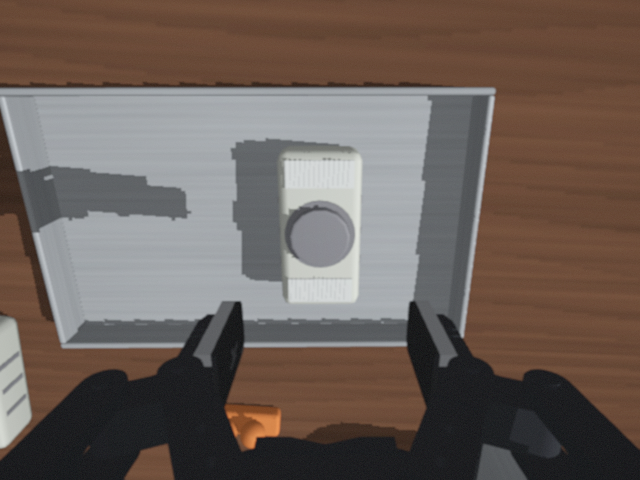

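```bash
python3 -m inch '0 0 0 0 0 0.0785 0;0 0 0 0 0 0.0785 0;-0.0384 0.0012 0.001 0 0 0 0;-0.0384 0.0012 0.001 0 0 0 0;-0.0384 0.0012 0.001 0 0 0 0;-0.0384 0.0012 0.001 0 0 0 0;-0.0384 0.0012 0.001 0 0 0 0;-0.0384 0.0012 0.001 0 0 0 0;-0.0384 0.0012 0.001 0 0 0 0;-0.0384 0.0012 0.001 0 0 0 0'
python3 -m inch '-0.0384 0.0012 0.001 0 0 0 0;-0.0384 0.0012 0.001 0 0 0 0;-0.0384 0.0012 0.001 0 0 0 0;0 0 0 0 0 0 0;0 0 0 0 0 0 0'
python3 - <<'E'
from h import *
c=cam('wrist');I=grab_frame('wrist');cv2.imwrite('pics/w22.png',I)
go(.459,-.012,.008,84)
print(w2px(c,[.459,-.012,.042]))
E
```

```text
time: 27.38
tool_pos: [0.4631, 0.0986, 0.1051]
tool_rot: [-0.0, 0.743, 0.669, -0.001]
contact_force: [1.1, -0.4, -0.4]
gripper_width: 0.999
time: 27.8
tool_pos: [0.4552, -0.0161, 0.1024]
tool_rot: [-0.001, 0.745, 0.667, -0.0]
contact_force: [0.2, 0.8, 0.4]
gripper_width: 1.0
t 27.85 pos [ 0.4553 -0.0149  0.1024] psi 83.9 tilt 0.1 F [ 0.1  1.3 -0.7] w 1.001
turn tool z -0.002 j6 -1.66 | shift [0.0032 0.0034 0.0944] n 3 each [0.0011 0.0011 0.0315]
full rotvec [-0.0016 -0.0007 -0.002 ]
[[333.51650622 264.64370641]]
```

View pics/w22.png

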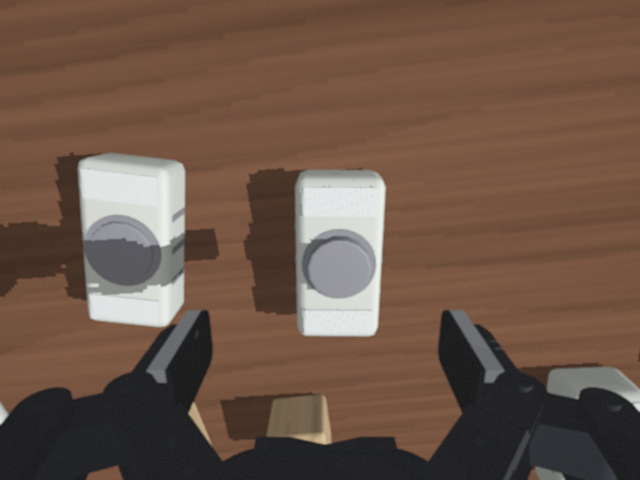

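```bash
python3 -m inch '0.003 0.002 0.033 0 0 0 0;0.003 0 0.03 0 0 0 0;0 0 0.022 0 0 0 0;0 0 0.009 0 0 0 0;0 0 0 0 0 0 1;0 0 0 0 0 0 1;0 0 0 0 0 0 1;0 0 0 0 0 0 1;0 0 0 0 0 0 1;0 0 0 0 0 0 1'; python3 -m inch '0 0 0 0 0 0 1;0 0 0 0 0 0 1;0 0 0 0 0 0 1';  python3 -m inch '0 0 -0.02 0 0 0 1;0 0 -0.03 0 0 0 1;0 0 -0.03 0 0 0 1; 0 0 -0.03 0 0 0 1;0 0 0 0 0 0 1'
python3 -c "
from h import *
cv2.imwrite('pics/w23.png',grab_frame('wrist'))
go(.490,.327,.12,93)"
```

```text
time: 28.68
tool_pos: [0.4604, -0.009, 0.0114]
tool_rot: [0.001, 0.743, 0.669, 0.001]
contact_force: [0.7, 1.8, 6.1]
gripper_width: 0.571
time: 28.93
tool_pos: [0.4604, -0.009, 0.0114]
tool_rot: [0.001, 0.743, 0.669, 0.001]
contact_force: [-0.0, 1.8, 6.1]
gripper_width: 0.573
time: 29.35
tool_pos: [0.4626, -0.0097, 0.1264]
tool_rot: [0.005, 0.743, 0.669, 0.004]
contact_force: [0.8, -0.8, -0.6]
gripper_width: 0.57
t 29.4 pos [ 0.4611 -0.0095  0.1234] psi 84.0 tilt 0.47 F [-0.8  0.3 -1.6] w 0.572
turn tool z -0.1573 j6 -1.65 | shift [0.3345 0.0465 0.0034] n 9 each [0.0372 0.0052 0.0004]
full rotvec [ 0.008   0.0014 -0.1573]
```

View pics/w23.png

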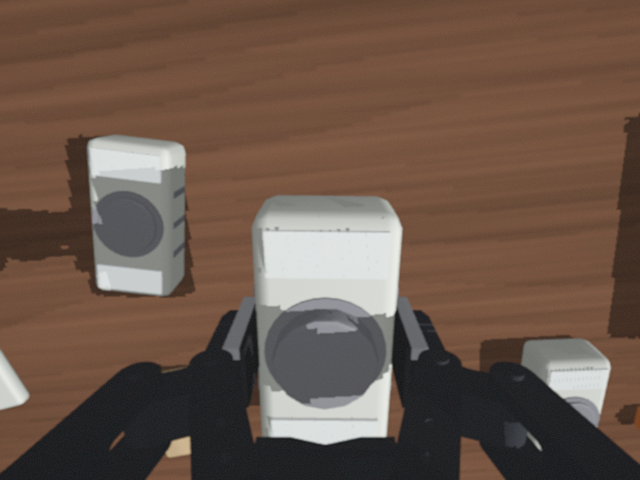

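```bash
python3 -m inch '0 0 0 0 0 -0.0787 1;0 0 0 0 0 -0.0787 1;0.0372 0.0055 0 0 0 0 1;0.0372 0.0055 0 0 0 0 1;0.0372 0.0055 0 0 0 0 1;0.0372 0.0055 0 0 0 0 1;0.0372 0.0055 0 0 0 0 1;0.0372 0.0055 0 0 0 0 1;0.0372 0.0055 0 0 0 0 1;0.0372 0.0055 0 0 0 0 1'
python3 -m inch '0.0372 0.0055 0 0 0 0 1;0 0 0 0 0 0 1;0 0 0 0 0 0 1'
python3 - <<'E'
from h import *
cv2.imwrite('pics/w24.png',grab_frame('wrist'))
go(.490,.327,.0155,93)
E
```

```text
time: 30.23
tool_pos: [0.4852, 0.2918, 0.1167]
tool_rot: [-0.001, 0.688, 0.726, -0.002]
contact_force: [1.1, -0.4, -1.5]
gripper_width: 0.573
time: 30.48
tool_pos: [0.4888, 0.3289, 0.1167]
tool_rot: [-0.001, 0.687, 0.726, -0.002]
contact_force: [1.0, -0.3, -2.7]
gripper_width: 0.572
t 30.53 pos [0.4889 0.3277 0.1169] psi 93.1 tilt 0.25 F [-0.5 -0.4 -1.9] w 0.576
turn tool z 0.0015 j6 -1.16 | shift [-0.0008  0.001   0.1014] n 3 each [-0.0003  0.0003  0.0338]
full rotvec [-0.0037  0.0022  0.0015]
```

View pics/w24.png

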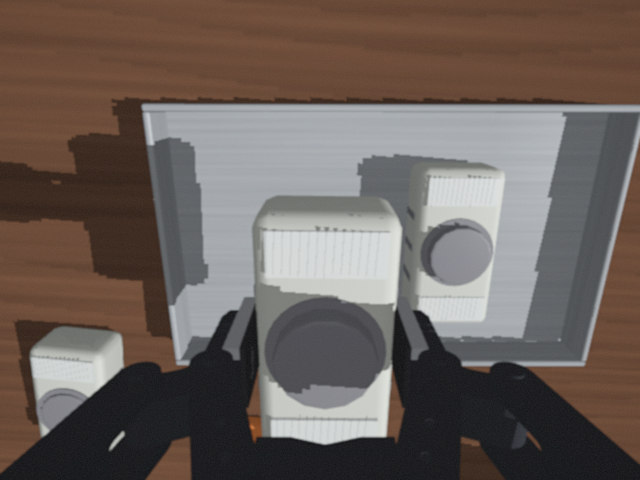

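```bash
python3 -m inch '-0.002 0 0.035 0 0 0 1;0 0 0.03 0 0 0 1;0 0 0.02 0 0 0 1;0 0 0.01 0 0 0 1;0 0 0.003 0 0 0 1;0 0 0 0 0 0 1;0 0 0 0 0 0 1'; python3 -m inch '0 0 0.002 0 0 0 1;0 0 0 0 0 0 1'; python3 -m inch '0 0 0.0015 0 0 0 1;0 0 0 0 0 0 1'
```

```text
time: 31.12
tool_pos: [0.4915, 0.3259, 0.0227]
tool_rot: [0.0, 0.689, 0.725, 0.001]
contact_force: [0.1, -0.0, -0.8]
gripper_width: 0.574
time: 31.28
tool_pos: [0.4916, 0.3264, 0.021]
tool_rot: [0.0, 0.688, 0.725, 0.001]
contact_force: [-0.8, 0.2, -1.8]
gripper_width: 0.577
time: 31.45
tool_pos: [0.4908, 0.3262, 0.0184]
tool_rot: [0.0, 0.688, 0.726, 0.0]
contact_force: [0.6, -0.3, -2.1]
gripper_width: 0.576
```

```bash
python3 -m inch '0 0 0.0025 0 0 0 1;0 0 0 0 0 0 1'; python3 -m inch '0 0 0.0015 0 0 0 1;0 0 0 0 0 0 1'
```

```text
time: 31.62
tool_pos: [0.4907, 0.3262, 0.0155]
tool_rot: [0.0, 0.688, 0.726, 0.0]
contact_force: [0.2, 0.2, -1.4]
gripper_width: 0.573
time: 31.78
tool_pos: [0.4908, 0.3262, 0.0155]
tool_rot: [-0.0, 0.688, 0.726, -0.0]
contact_force: [-4.5, -2.0, 7.7]
gripper_width: 0.571
```

```bash
python3 -m inch '0 0 -0.001 0 0 0 0.3;0 0 0 0 0 0 0.3;0 0 0 0 0 0 0.3;0 0 -0.02 0 0 0 0.3;0 0 -0.04 0 0 0 0.3;0 0 -0.04 0 0 0 0.3;0 0 -0.04 0 0 0 0.3;0 0 0 0 0 0 1;0 0 0 0 0 0 1'
python3 - <<'E'
from h import *
cv2.imwrite('pics/w25.png',grab_frame('wrist'));T=grab_frame('top');S=grab_frame('scene')
cv2.imwrite('pics/t25.png',T);cv2.imwrite('pics/s25.png',S)
go(.459,-.012,.11,84)
crop(T,400,180,500,270,7,"dialT.png");crop(S,70,240,200,350,6,"dialS.png")
E
```

```text
time: 32.53
tool_pos: [0.4927, 0.3271, 0.1591]
tool_rot: [0.001, 0.688, 0.725, 0.004]
contact_force: [-0.5, -0.3, -0.3]
gripper_width: 0.428
t 32.68 pos [0.4894 0.3255 0.1529] psi 93.0 tilt 0.18 F [-0.   0.7 -0.2] w 0.162
turn tool z 0.1573 j6 -1.16 | shift [-0.3388  0.005   0.0429] n 9 each [-0.0376  0.0006  0.0048]
full rotvec [-0.0028  0.0015  0.1573]
```

View pics/w25.png

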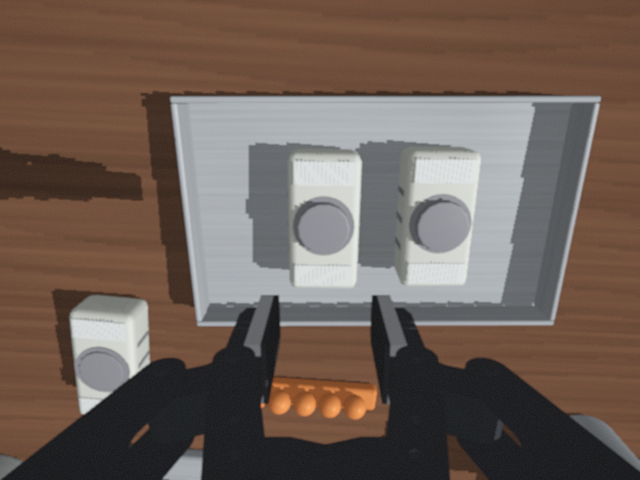

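View pics/dialT.png

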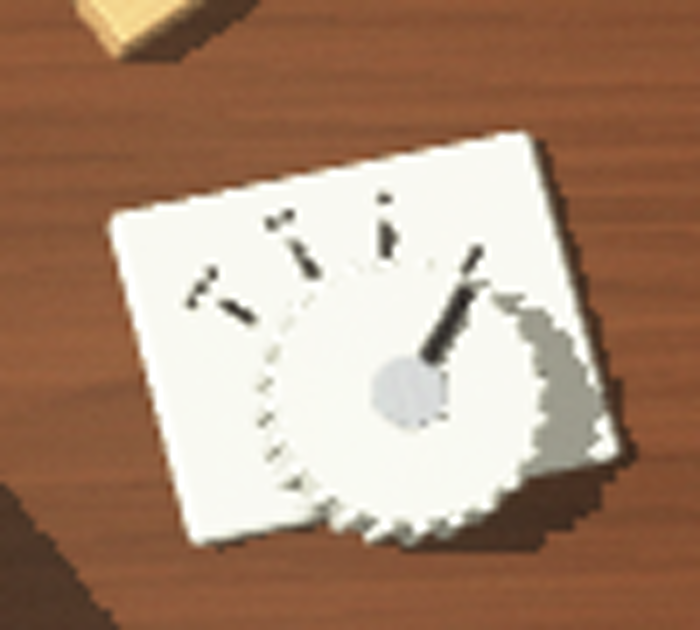

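View pics/dialS.png

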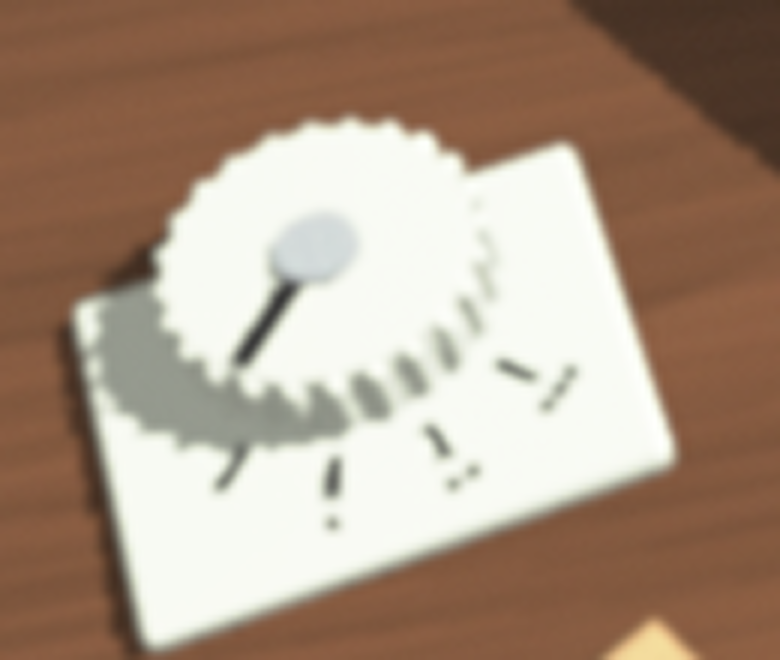

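View pics/t25.png

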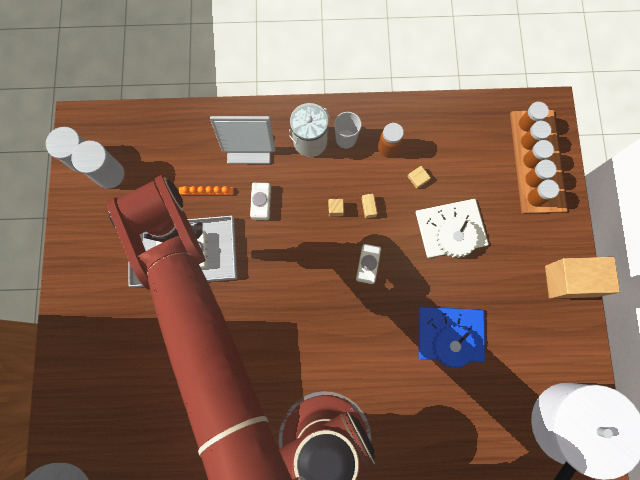

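```bash
python3 - <<'E'
from h import *
c=cam("top");k=cam("scene")
def corners(v,z=.012):
    x,y,a=v;co,si=np.cos(a),np.sin(a)
    return np.array([[x+co*u-si*w,y+si*u+co*w,z] for u,w in((.1,.085),(.1,-.085),(-.035,-.085),(-.035,.085))])
g=lambda p,o,s:(np.array(p,float)+.5)/s-.5+np.array(o)
pt=g([(110,213),(527,132),(622,455),(192,545)],(400,180),7)
ps=g([(675,463),(145,648),(75,308),(572,145)],(70,240),6)
ht=g((410,392),(400,180),7);hs=g((316,245),(70,240),6)
for nm,f in (("top",lambda v:(w2px(c,corners(v))-pt).ravel()),("scene",lambda v:(w2px(k,corners(v))-ps).ravel()),
 ("both",lambda v:np.r_[(w2px(c,corners(v))-pt).ravel(),(w2px(k,corners(v))-ps).ravel()])):
    r=least_squares(f,[.5,-.36,.1]);print(nm,r.x,np.abs(r.fun).max())
print("hub",px2w(c,ht,.05),px2w(k,hs,.05))
E
```

```text
top [ 0.50187109 -0.36686     0.17402841] 0.5765246528131343
scene [ 0.50495607 -0.36541352  0.16977942] 0.3940559334112095
both [ 0.50360647 -0.36604768  0.17156686] 1.1198689452012331
hub [ 0.50210822 -0.36701688  0.05      ] [ 0.5046979 -0.3662925  0.05     ]
```

```bash
python3 -c "
from h import *
go(.427,-.361,.11,55)"; python3 -m inch '0 0 0 0 0 0.11 1;0 0 0 0 0 0.11 1;0 0 0 0 0 0.11 1;0 0 0 0 0 0.11 1;0 0 0 0 0 0.11 1;0 0 0 0 0 0.11 1'; python3 -c "
from h import *
go(.427,-.361,.11,55)"
```

```text
t 32.68 pos [0.4894 0.3255 0.1529] psi 93.0 tilt 0.18 F [-0.   0.7 -0.2] w 0.162
turn tool z 0.6635 j6 -1.16 | shift [-0.5982  0.3426  0.0429] n 18 each [-0.0332  0.019   0.0024]
full rotvec [-0.0024  0.0022  0.6635]
time: 33.18
tool_pos: [0.4891, 0.3254, 0.1519]
tool_rot: [-0.0, 0.887, 0.461, -0.002]
contact_force: [-0.4, 0.4, -0.1]
gripper_width: -0.001
t 33.18 pos [0.4891 0.3254 0.1519] psi 54.9 tilt 0.28 F [-0.4  0.4 -0.1] w -0.001
turn tool z -0.002 j6 -0.5 | shift [-0.5979  0.3428  0.0419] n 18 each [-0.0332  0.019   0.0023]
full rotvec [-0.0023  0.0042 -0.002 ]
```

```bash
python3 -m inch '-0.0332 0.019 0 0 0 0 1;-0.0332 0.019 0 0 0 0 1;-0.0332 0.019 0 0 0 0 1;-0.0332 0.019 0 0 0 0 1;-0.0332 0.019 0 0 0 0 1;-0.0332 0.019 0 0 0 0 1;-0.0332 0.019 0 0 0 0 1;-0.0332 0.019 0 0 0 0 1;-0.0332 0.019 0 0 0 0 1'
python3 -m inch '-0.0332 0.019 0 0 0 0 1;-0.0332 0.019 0 0 0 0 1;-0.0332 0.019 0 0 0 0 1;-0.0332 0.019 0 0 0 0 1;-0.0332 0.019 0.005 0 0 0 1;-0.0332 0.019 0.01 0 0 0 1;-0.0332 0.019 0.01 0 0 0 1;-0.0332 0.019 0.01 0 0 0 1;-0.0332 0.019 0.005 0 0 0 1;0 0 0 0 0 0 1'
python3 - <<'E'
from h import *
c=cam('wrist');I=grab_frame('wrist');cv2.imwrite('pics/w26.png',I)
go(.427,-.361,.02,55)
print(w2px(c,[.502,-.3665,.05]))
E
```

```text
time: 33.93
tool_pos: [0.4585, -0.0183, 0.1525]
tool_rot: [-0.001, 0.886, 0.463, -0.002]
contact_force: [-0.1, -0.2, -0.8]
gripper_width: 0.001
time: 34.77
tool_pos: [0.4275, -0.3639, 0.1109]
tool_rot: [-0.002, 0.887, 0.461, -0.002]
contact_force: [-0.9, 1.3, 1.2]
gripper_width: -0.002
t 34.82 pos [ 0.4281 -0.3614  0.1114] psi 55.0 tilt 0.33 F [-0.5  0.8 -0.8] w -0.005
turn tool z -0.0008 j6 -1.79 | shift [-0.0003 -0.0011  0.0914] n 3 each [-0.0001 -0.0004  0.0305]
full rotvec [-0.0056 -0.001  -0.0008]
[[393.25309267 355.66630935]]
```

View pics/w26.png

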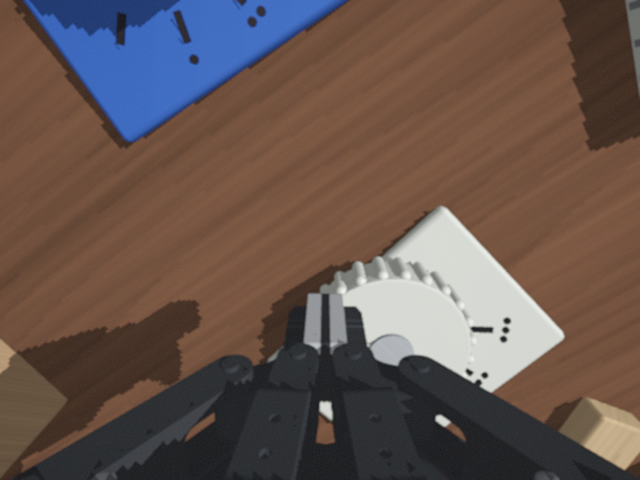

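```bash
python3 -m inch '0 -0.002 0.03 0 0 0 1;0 0 0.03 0 0 0 1;0 0 0.025 0 0 0 1;0 0 0.005 0 0 0 1;0 0 0 0 0 0 1;0 0 0 0 0 0 1'
python3 - <<'E'
from h import *
c=cam('wrist');I=grab_frame('wrist');cv2.imwrite('pics/w27.png',I)
go(.4375,-.3617,.02,55)
E
```

```text
time: 35.32
tool_pos: [0.4288, -0.3581, 0.025]
tool_rot: [-0.0, 0.886, 0.464, -0.0]
contact_force: [0.1, -0.7, 0.5]
gripper_width: -0.001
t 35.37 pos [ 0.4294 -0.359   0.0263] psi 55.2 tilt 0.11 F [-0.3 -0.1  0.5] w -0.002
turn tool z 0.0041 j6 -1.79 | shift [0.0024 0.0081 0.0063] n 1 each [0.0024 0.0081 0.0063]
full rotvec [0.0019 0.0003 0.0041]
```

View pics/w27.png

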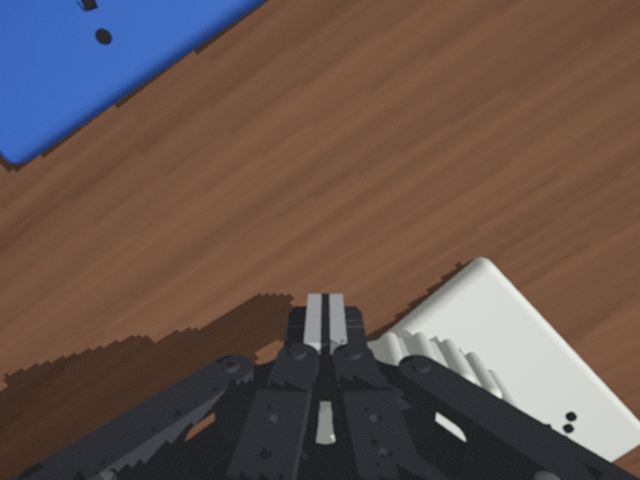

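```bash
python3 -m inch '0.0025 0.004 0.005 0 0 0 1;0 0 0 0 0 0 1'; python3 -m inch '0.0015 0.0026 0 0 0 0 1;0 0 0 0 0 0 1';python3 -m inch '0.0015 0.0026 0 0 0 0 1;0 0 0 0 0 0 1'
```

```text
time: 35.53
tool_pos: [0.4347, -0.3597, 0.0213]
tool_rot: [0.001, 0.886, 0.463, 0.001]
contact_force: [-0.5, -0.1, 0.2]
gripper_width: -0.0
time: 35.7
tool_pos: [0.4372, -0.3597, 0.0208]
tool_rot: [0.001, 0.886, 0.463, 0.0]
contact_force: [0.2, -0.1, -0.7]
gripper_width: -0.002
time: 35.87
tool_pos: [0.4397, -0.3596, 0.0202]
tool_rot: [0.0, 0.886, 0.463, 0.0]
contact_force: [0.2, -0.2, 0.2]
gripper_width: 0.001
```

```bash
python3 -m inch '0.001 0.0017 0 0 0 0 1;0 0 0 0 0 0 1'; python3 -m inch '0.001 0.0017 0 0 0 0 1;0 0 0 0 0 0 1'
```

```text
time: 36.03
tool_pos: [0.44, -0.3594, 0.0199]
tool_rot: [-0.001, 0.886, 0.464, -0.001]
contact_force: [-6.0, 1.6, 3.6]
gripper_width: -0.004
time: 36.2
tool_pos: [0.4402, -0.3593, 0.0198]
tool_rot: [-0.003, 0.886, 0.464, -0.003]
contact_force: [-12.6, 2.2, 8.2]
gripper_width: 0.003
```

```bash
python3 -m inch '-0.0005 -0.0008 0 0 0 0 1;-0.0032 0.0021 0 0 0 0 1;-0.0032 0.0021 0 0 0 0 1;0 0 0 0 0 0 1'; python3 -m inch '-0.0029 0.0025 0 0 0 0 1;-0.0029 0.0025 0 0 0 0 1;0 0 0 0 0 0 1'
python3 -c "
from h import *
T=grab_frame('top');S=grab_frame('scene')
crop(T,400,180,500,270,7,'dT28.png');crop(S,70,240,200,350,6,'dS28.png')"
```

```text
time: 36.53
tool_pos: [0.439, -0.3671, 0.0194]
tool_rot: [-0.003, 0.886, 0.464, -0.003]
contact_force: [-11.2, 1.9, 6.3]
gripper_width: -0.0
time: 36.78
tool_pos: [0.4392, -0.3753, 0.0191]
tool_rot: [-0.003, 0.886, 0.464, -0.004]
contact_force: [-13.1, -1.2, 4.0]
gripper_width: -0.0
```

View pics/dS28.png

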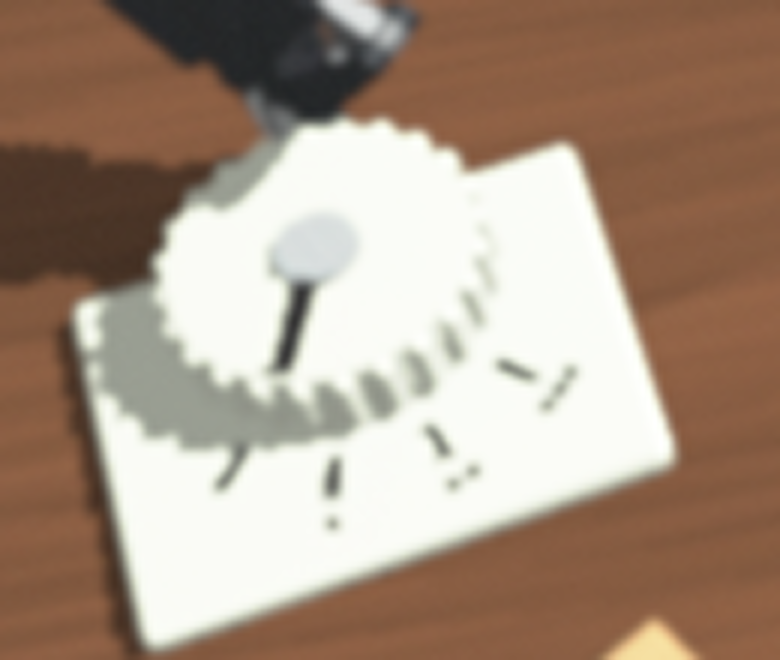

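```bash
python3 -m inch '-0.0026 0.0027 0 0 0 0 1;-0.0026 0.0027 0 0 0 0 1;0 0 0 0 0 0 1'; python3 -m inch '-0.0023 0.003 0 0 0 0 1;-0.0023 0.003 0 0 0 0 1;0 0 0 0 0 0 1'
python3 -c "
from h import *
S=grab_frame('scene')
crop(S,70,240,200,350,6,'dS29.png')"
```

```text
time: 37.13
tool_pos: [0.4406, -0.3833, 0.0189]
tool_rot: [-0.002, 0.886, 0.463, -0.004]
contact_force: [-12.7, -3.5, 2.1]
gripper_width: -0.004
time: 37.38
tool_pos: [0.443, -0.3905, 0.0188]
tool_rot: [-0.002, 0.886, 0.463, -0.004]
contact_force: [-12.7, -3.1, 2.0]
gripper_width: 0.002
```

View pics/dS29.png

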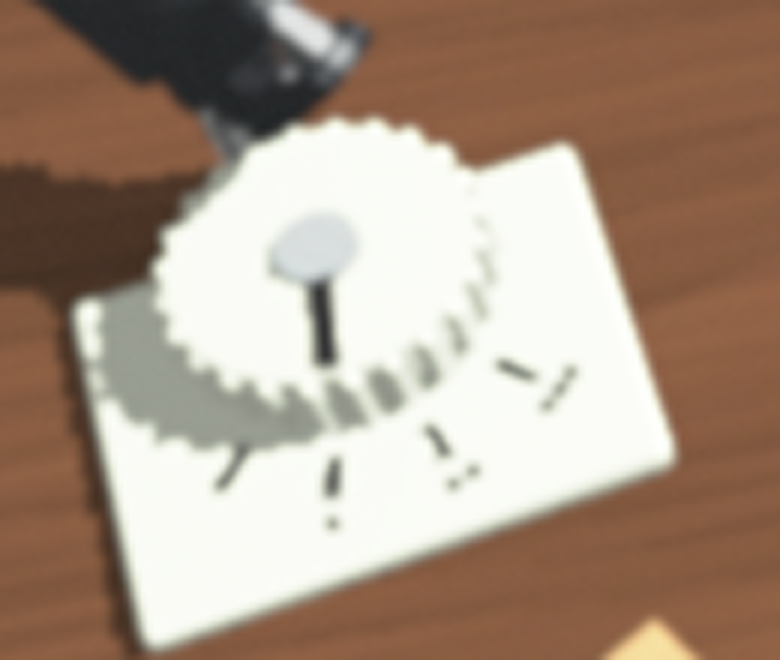

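```bash
python3 -m inch '-0.0084 -0.0055 0 0 0 0 1;-0.0084 -0.0055 0 0 0 0 1;0 0 0 0 0 0 1'
python3 -c "
from h import *
go(.427,-.359,.02,55)
S=grab_frame('scene')
crop(S,70,240,200,350,6,'dS30.png')"
```

```text
time: 37.68
tool_pos: [0.4268, -0.3976, 0.0199]
tool_rot: [-0.0, 0.887, 0.463, -0.0]
contact_force: [1.5, 1.0, -0.3]
gripper_width: 0.002
t 37.68 pos [ 0.4268 -0.3976  0.0199] psi 55.1 tilt 0.0 F [ 1.5  1.  -0.3] w 0.002
turn tool z 0.0021 j6 -1.84 | shift [ 0.0317 -0.022  -0.0001] n 1 each [ 0.0317 -0.022  -0.0001]
full rotvec [-0.      0.0001  0.0021]
```

View pics/dS30.png

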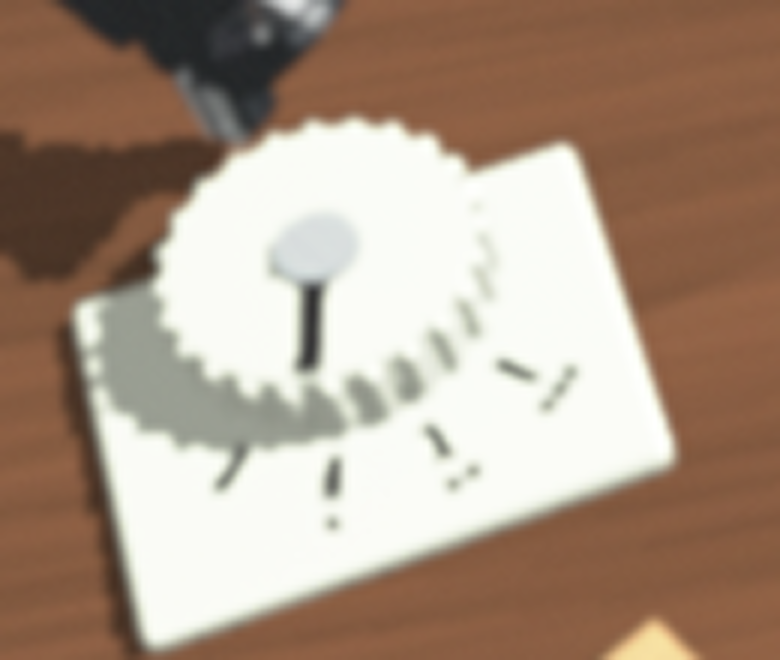

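```bash
cat >> h.py <<'E'
def ptr(px):  # pixel in scene dial crop (70,240,k=6) of pointer tip -> wheel angle
    k=cam("scene"); p=(np.array(px,float)+.5)/6-.5+np.array([70,240])
    h=(np.array([316,245.])+.5)/6-.5+np.array([70,240])
    d=px2w(k,p,.047)-px2w(k,h,.047)
    return np.degrees(np.arctan2(d[1],d[0]))-9.8+43
E
python3 -c "
from h import *
for p in ((240,362),(281,370),(323,362),(308,368)): print(ptr(p))"
```

```text
1.2764920888639182
18.36858740802021
34.40513883117509
28.644039397964693
```

```bash
python3 -m inch '0.0158 -0.011 0 0 0 0 1;0.0159 -0.011 0 0 0 0 1;0 0 0 0 0 0 1;0 0 0 0 0 0 1'; python3 -m inch '0.005 0.0084 0 0 0 0 1;0 0 0 0 0 0 1'; python3 -m inch '0.001 0.0017 0 0 0 0 1;0 0 0 0 0 0 1'; python3 -m inch '0.001 0.0017 0 0 0 0 1;0 0 0 0 0 0 1'
```

```text
time: 38.07
tool_pos: [0.4284, -0.3579, 0.02]
tool_rot: [0.0, 0.886, 0.464, 0.0]
contact_force: [0.0, -0.2, -0.6]
gripper_width: 0.001
time: 38.23
tool_pos: [0.439, -0.3599, 0.0203]
tool_rot: [0.0, 0.886, 0.463, 0.0]
contact_force: [0.3, 0.9, -0.6]
gripper_width: 0.001
time: 38.4
tool_pos: [0.4393, -0.3597, 0.0199]
tool_rot: [-0.001, 0.886, 0.463, -0.001]
contact_force: [-4.2, 0.9, 2.4]
gripper_width: -0.002
time: 38.57
tool_pos: [0.4397, -0.3593, 0.0195]
tool_rot: [-0.002, 0.886, 0.464, -0.002]
contact_force: [-9.6, 2.6, 4.5]
gripper_width: -0.001
```

Same contact; same sweep again.

```bash
python3 -m inch '-0.0032 0.0021 0 0 0 0 1;-0.0032 0.0021 0 0 0 0 1;-0.0029 0.0025 0 0 0 0 1;-0.0029 0.0025 0 0 0 0 1;0 0 0 0 0 0 1'; python3 -m inch '-0.0026 0.0027 0 0 0 0 1;-0.0026 0.0027 0 0 0 0 1;0 0 0 0 0 0 1'
python3 -c "
from h import *
S=grab_frame('scene')
crop(S,70,240,200,350,6,'dS31.png')"
```

```text
time: 38.98
tool_pos: [0.4392, -0.3757, 0.019]
tool_rot: [-0.002, 0.886, 0.463, -0.003]
contact_force: [-10.5, -0.7, 2.3]
gripper_width: -0.002
time: 39.23
tool_pos: [0.4406, -0.3834, 0.0189]
tool_rot: [-0.002, 0.886, 0.463, -0.003]
contact_force: [-11.1, -3.3, 1.3]
gripper_width: 0.003
```

View pics/dS31.png

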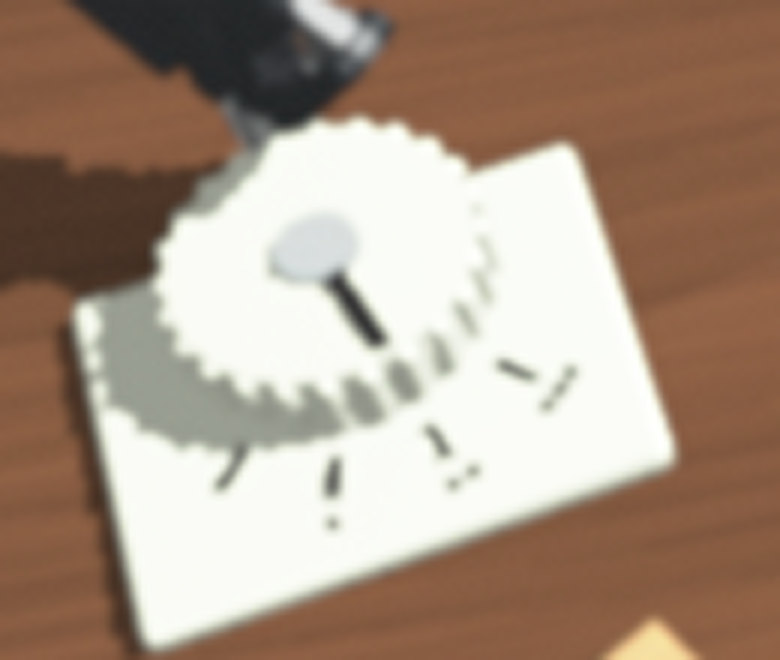

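```bash
python3 -m inch '-0.0077 -0.0064 0 0 0 0 1;-0.0077 -0.0064 0 0 0 0 1;0 0 -0.02 0 0 0 1;0 0 -0.04 0 0 0 1;0 0 -0.04 0 0 0 1;0 -0.02 -0.04 0 0 0 1;0 -0.02 -0.03 0 0 0 1;0 0 0 0 0 0 1'
python3 -c "
from h import *
print(ptr((380,345)))
S=grab_frame('scene');T=grab_frame('top')
cv2.imwrite('pics/s32.png',S);cv2.imwrite('pics/t32.png',T)
crop(S,70,240,200,350,6,'dS32.png')"
```

```text
time: 39.95
tool_pos: [0.394, -0.3678, 0.1963]
tool_rot: [0.007, 0.886, 0.463, 0.002]
contact_force: [0.8, -0.6, 0.3]
gripper_width: -0.002
56.63741199191542
```

View pics/dS32.png

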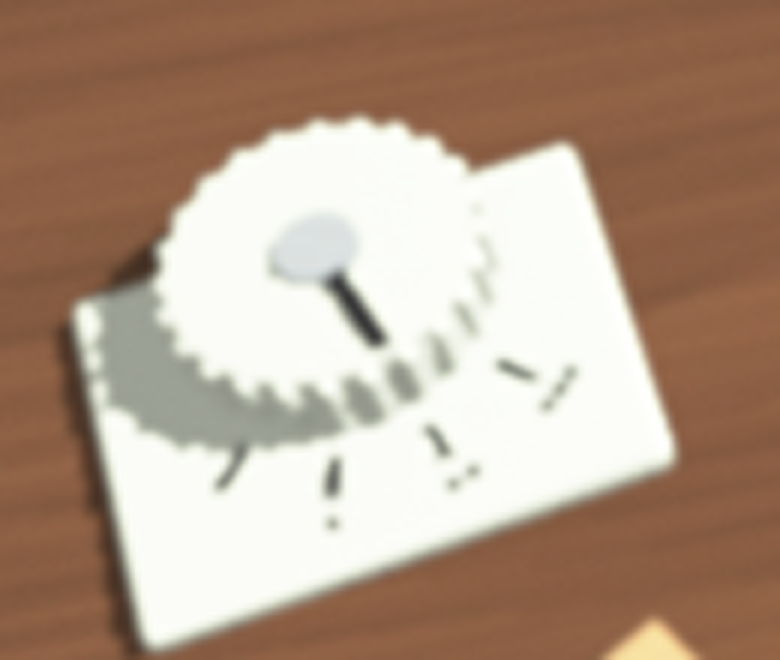

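View pics/t32.png

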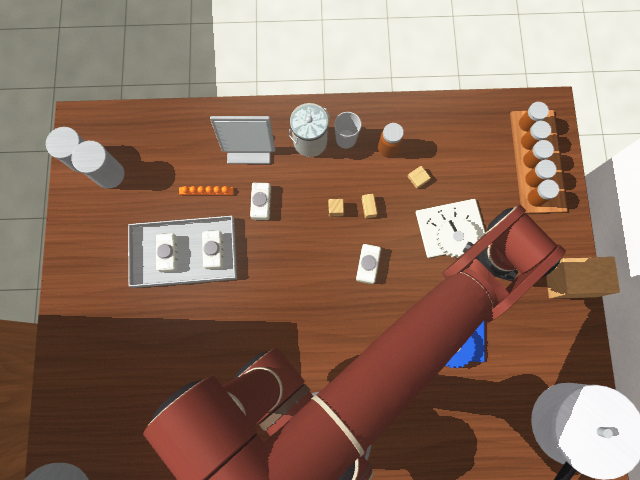

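View pics/s32.png

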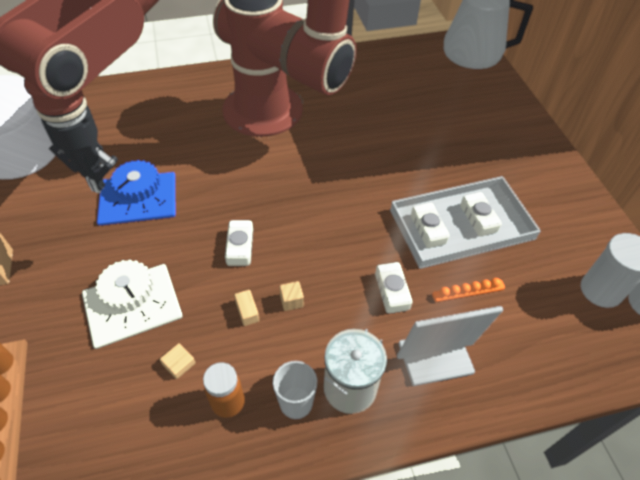

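```bash
python3 -c "
from h import *
S=cv2.imread('pics/s32.png'); 
a=[S[215:275,205:275],S[255:315,360:430],S[195:255,400:470]]
cv2.imwrite('pics/fin.png',cv2.resize(np.hstack(a),None,fx=3.8,fy=3.8,interpolation=cv2.INTER_CUBIC)); print(state()['contact_force'])"
```

```text
[ 0.11387423  0.57271141 -0.00337275]
```

View pics/fin.png

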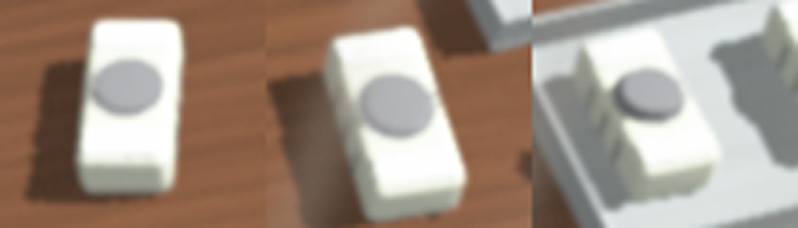

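The two good lights on the shelf have flat, latched buttons. The light in the tray has a raised one. The dial reads two dots, so I'm handing in.

```bash
python3 -c "
from plant import *
print(job_done())"
```

```text
the job is handed in; nothing more can be done
None
```

The job is done and handed in at about 40 s of robot time, with no failed checks. It reported no verdict.

- **Blocks:** I took both birch blocks (the 40 mm cube and the 32 × 60 mm block) out of the tray and set them on the shelf.
- **Lights:** Four lights were there, and I pressed each button. The one beside the bead bar and the rightmost one latched. The other two sprang back part way, so they are the faulty ones, seen in the wrist pictures. The force on release showed it clearly for one of them. For the other it had fallen to near zero, so I went by the picture.
- **Tray:** The two faulty lights lie flat and parallel on the tray floor, about 30 mm apart.
- **Dial:** I rolled the white dial's thumbwheel two clicks, one at a time. The pointer measured about 57°, which is the two-dot tick, and it stayed there after I let go.

The last top and scene pictures show the two good lights standing on the shelf, latched, and the bystanders and blue dial in their starting places. The arm is clear of everything. I saw no knocked light and no slackened grip.

The top and scene cameras differed by 3 to 8 mm in position, so I corrected with the wrist camera at the lights and blocks.

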